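Load the sloped drilling jig and clamp its leaf shut

TASK

Lay the short slotted channel, open side down, fully home in the four-corner nest of the sloped green drilling jig and let it go. Then swing the jig's aluminium leaf (the one with the black knob) fully shut over it, and only then bring the red clamp lever fully down onto the leaf. Leave the other things on the bench where they are.

Things in the scene. Friction and masses are not known exactly. Their poses are not given: they have to be found in the camera images.
- channel: loose short bright U-channel with two black slots in its top: 80 (x) x 40 (y) x 32 mm high, 3 mm walls, about 0.14 kg. Stands on the bench left or right of the jig, open side down (flat web on top, the 80 mm side walls down), x within 0.8 rad of world x. Origin: centre of its underside, z up to the web. Grip it across the 40 mm. Fits the nest either way round.
- nest (a point): middle of the nest, on the surface of the jig's sloping bed, 85 mm above the bench. x runs up the slope (away from the robot), y across to the left, z square to the bed (leans 30 degrees to the robot). Seated, the channel has its origin here, x along this x, z alike. Four 6 mm high corner stops leave it 3 mm of play on each side; between them (|x| < 30 mm) the sides are free for fingers.
- jig: green steel drilling jig bolted to the bench, x away from the robot, z up; origin on the bench, under the nest. Its bed plate slopes 30 degrees, low side to the robot, 120 mm wide and from -60 to +95 mm along nest x. The open leaf leans over the nest from the far side: a tool tilted square to the bed gets in beside it, an upright one does not.
- leaf_hinge (a point): middle of the leaf's hinge axis, parallel to nest y, 85 mm up the slope from the nest and 40 mm off the bed (axes as nest)
- leaf (a joint): angle of the leaf in rad: 0 = shut (parallel to the bed), growing as it opens upwards and away; starts 1.6 to 1.9, stop at 2.0. The hinge is stiff (0.4 N m): it stays about where it is left. Shut, the leaf clears a seated channel by 2 mm, and cannot shut over one that is not home.
- leaf_knob (a point): centre of the black barrel knob at the free end of the leaf (aluminium frame, 96 mm wide, 8 mm thick), 180 mm from leaf_hinge. Barrel 24 mm across, 30 mm long along nest y, on a 10 mm stem; pinched by its ends it can turn between the fingers as it is led round. At leaf angle q it is at (85 - 180 cos q, 0, 40 + 180 sin q) mm in the nest frame; shut, it is in free air before the bed.
- clamp_pivot (a point): pivot of the red clamp lever, axis parallel to nest y, at (55, 110, 50) mm in the nest frame, to the left of the bed (axes as nest)
- clamp (a joint): angle of the clamp lever in rad: 0 = fully down, parallel to the bed and pointing down the slope with its foot on the leaf's side tab; grows as it is raised; starts 1.7 to 2.1. Stiff pivot (0.3 N m), stays about where it is left.
- clamp_knob (a point): centre of the red barrel knob at the end of the clamp lever, 120 mm from clamp_pivot; 24 mm across, 30 mm long along nest y; pinch it by its ends. At lever angle q it is at (55 - 120 cos q, 110, 50 + 120 sin q) mm in the nest frame.
- angle: loose dark steel L-angle offcut, 80 x 40 x 40 mm; bystander
- screwdriver: loose orange screwdriver; bystander
- hammer: loose wooden-handled hammer; bystander
- plate: loose flat slotted plate 110 x 70 x 4 mm; bystander
- tub: loose blue tub of bolts 120 x 90 x 50 mm; bystander
- spray_can: loose yellow spray can, 64 mm across, 180 mm tall; bystander
- tape: loose yellow tape measure 65 x 35 x 60 mm; bystander

How it is judged:
On the way, in this order (a step that is already met when the one before it is completed fails the run):
1. the channel lies home in the nest, released, with the leaf still open (x of channel in the frame of nest between -0.007 and 0.007 m and y of channel in the frame of nest between -0.007 and 0.007 m and z of channel in the frame of nest between -0.003 and 0.003 m and angle between the z axis of channel and the z axis of nest, either way round below 0.08 rad and angle between the x axis of channel and the x axis of nest, either way round below 0.2 rad and contact force between the fingers and channel below 0.1 N and value of joint leaf above 0.5 rad), for 0.2 s.
2. the leaf is shut over the channel, with the clamp still up (value of joint leaf below 0.05 rad and value of joint clamp above 0.6 rad), for 0.2 s.
3. the clamp lever is fully down (value of joint clamp below 0.08 rad), for 0.2 s.
At the end, for the whole second after the job is handed in: The channel rests open side down in the nest (within 7 mm of its middle along and across the slope, within 3 mm of the bed, flat to 0.08 rad, its length along the slope to 0.2 rad), the leaf is within 0.05 rad of shut, the clamp lever within 0.08 rad of fully down (x of channel in the frame of nest between -0.007 and 0.007 m and y of channel in the frame of nest between -0.007 and 0.007 m and z of channel in the frame of nest between -0.003 and 0.003 m and angle between the z axis of channel and the z axis of nest, either way round below 0.08 rad and angle between the x axis of channel and the x axis of nest, either way round below 0.2 rad and value of joint leaf below 0.05 rad and value of joint clamp below 0.08 rad and linear speed of channel below 0.02 m/s); the robot touches nothing.
It fails at once if the clamp lever is brought down before the leaf is shut (value of joint clamp below 0.5 rad and value of joint leaf above 0.15 rad).
It fails at once if one of the other things on the bench is moved by more than 40 mm (distance of any of angle, screwdriver, hammer, plate, tub, spray_can, tape from where it was at the start of the episode above 0.04 m).
It also fails if it takes over 67 s, if anything falls off the work surface, if the arm or the gripper's body presses on something with over 40 N, if the wrist force passes 120 N, or if a joint passes its speed limit or range.

ROBOT

A 6-joint arm with a two-finger parallel gripper is mounted at the origin on the work surface. World frame = base frame: x ahead of the robot, y to its left, z up, the work surface at z = 0. Lengths are in m, angles in rad, forces in N, time in s.
With the tool pointing down it reaches from about 0.3 to 0.875 m from the base axis. Payload 6.4 kg.
Tool frame: the origin (TCP) lies at the centre of the arm's flange, where the gripper is bolted on; the fingertips stand 173 mm ahead of it and the grasp point (between the pads) lies ctrl.grip_point_offset ahead of it (ctrl.grip_point_offset is the distance from the TCP to the grasp point, in m); z points along the fingers, y is the direction in which the jaws open and shut (so a half turn about z gives the same grasp; the last joint's range is limited). The gripper opens to 85 mm and grips with 20 to 120 N. Pads are 22 mm wide; open, the fingers measure 114 mm over their backs; the gripper's body (76 mm by 85 mm) begins 54 mm behind the grasp point. The pads swing forward as they close: fully open they stand 13 mm farther back than shut.
Start: joints at [-0.206, 0.181, 1.607, -0, 1.354, -0.206], TCP at [0.575, 0, 0.405] pointing down, gripper open.
Joint ranges: [-2.99, 2.99], [-0.89, 2.07], [0.3, 2.58], [-1.14, 4.28], [0, 2.63], [-3.12, 3.12]. Speed limits (rad/s): [2.57, 2.57, 3.01, 3.14, 3.14, 3.14].

INTERFACE

Orientations are given as a unit quaternion [w, x, y, z].
In Python, from bench import ctrl, cams, boxes_of, landmark_of gives the robot as it stands.
- The arm moves only by the shell command python3 -m handwheel 'ROWS'. ROWS is JSON, a list of rows, each an object with "offset": the shift along the tool's x, y, z in m, a list of three; "spin": the turn about the tool's z in degrees; "grip": the opening, from 0 (shut) to 1 (fully open). A call has 1 to 20 rows; each row is the pose to reach, as a shift and turn from the pose commanded when the call began, along the tool's axes at that moment; what a row does not reach only later rows make up. A row lasts 1/8 s, in which the tool goes at most 62.5 mm and 10.7 degrees, less where a joint would pass 70% of its speed; a pose out of reach is approached as far as the arm can. A call with a gripper value outside its range is refused whole. The fingers move at their own pace and stop on an object; the grip force is fixed at half the most. Time passes only in rows, so rows that repeat a pose let the fingers close. It gives the time, the measured TCP pose, the force and the opening at its end, in the units of the state.
- ctrl.get_obs(): the state, without advancing time (a new reading comes with each control period).
- cams.camera(name): name is "scene" or "side" or "wrist"; returns a dict with "color" (420x560x3 uint8, red, green, blue), "camera_matrix" (3x3 intrinsics, pixels), "view" (4x4, takes a point from world to camera coordinates); the wrist camera has in their place "tool_from_camera" (4x4, takes a point from camera to tool coordinates, whose origin is the TCP and whose axes are the flange's). Camera axes: x right, y up, looking along -z (the intrinsics and any distortion apply to the point x, -y, -z); pixel columns grow to the right and rows downward; lengths in m; the calibration is good to about 2 mm. The wrist camera is an equidistant fisheye: a pixel r from the principal point sees the ray r / f radians off the axis. A picture is of the moment at which its call begins: read the wrist's pose just before it. There is no depth.
- ctrl.hand_in(): hands the job in, once; it reports no verdict.
Trained networks look in a picture, given as the dict that the camera call returned (one of the last four; its "shot" number tells which), for a name from the list of things; names that differ only in an ending like _2 or _b are one class to them, and where a whole thing is asked for, a point or a joint stands for the part that bears it (a point fixed in the world has none). Each returns a list of dicts, best first, with "confidence" (0 to 1); they miss things now and then, are a little off and sometimes report something else, mostly with a low value. They report only what shows in the picture. A call takes as long as a camera call.
- boxes_of(picture, thing): "uv" ([column, row] in pixels, amid what is visible of it).
- landmark_of(picture, thing): "uv" ([column, row] in pixels: a listed point, or the origin of a listed thing).
The state is a dict: "time_s": time; "q": joint angles; "dq": joint speeds; "joint_efforts": joint torques, N m; "eef_pos": TCP position; "eef_rot": TCP orientation; "wrist_force": force on the tool from outside, world axes, zero at the start; "torque": the same for the moment, N m; "opening": opening from 0.0 (shut) to 1.0 (fully open).
Only numpy, scipy, OpenCV 4.12 (cv2) and the standard library are available. Lean on these libraries where they do the work, as an engineer would, in place of code of your own. Each camera call takes 0.05 s, during which the arm holds its last target.

## Working session

There is one attempt and no reset: what is moved stays moved. The work goes in short steps, Python scripts to look and compute and a shell command to move; the robot and the scene stay as the last step left them, time stands still between calls to the robot, and variables do not carry over. Pictures are saved under pics/ and viewed, and the job is handed in when it is done.

```bash
ls -la; python3 -m handwheel --help 2>&1 | head -30; mkdir -p pics
cat > h.py <<'E'
import numpy as np, cv2
from bench import ctrl, cams, boxes_of, landmark_of
from scipy.spatial.transform import Rotation as R
def save(p,name,scale=1): cv2.imwrite('pics/'+name,cv2.cvtColor(p['color'],cv2.COLOR_RGB2BGR))
def rot(q): return R.from_quat([q[1],q[2],q[3],q[0]]).as_matrix()
E
python3 - <<'E'
from h import *
o=ctrl.get_obs(); print(o, ctrl.grip_point_offset)
for n in ['scene','side','wrist']:
    p=cams.camera(n); save(p,n+'0.png'); print(n,{k:v for k,v in p.items() if k!='color'})
    for t in ['channel','nest','leaf_hinge','leaf_knob','clamp_pivot','clamp_knob','jig']:
        print(t,[(np.round(d['uv'],1).tolist(),round(d['confidence'],2)) for d in landmark_of(p,t)[:3]])
print(ctrl.get_obs()['time_s'])
E
```

```text
total 12
drwxr-xr-x  3 agent agent 4096 Dec  7 14:18 .
drwxr-xr-x 23 root  root  4096 Dec  7 14:18 ..
drwxr-xr-x  2 agent agent 4096 Dec  7 14:18 pics
invalid input: not JSON, or not a number
{'time_s': 0.0, 'q': array([-2.06284835e-01,  1.81538785e-01,  1.60797475e+00, -1.39017020e-06,
        1.35380200e+00, -2.06319272e-01]), 'dq': array([-0.0008174 ,  0.00081733, -0.0001592 , -0.00229971,  0.00134252,
        0.00073282]), 'joint_efforts': array([ 3.41415571e-04, -4.44869328e+01, -3.51340663e+01, -2.51131587e-04,
        9.11703974e-03,  3.43231875e-05]), 'eef_pos': array([5.74756065e-01, 7.70696718e-05, 4.03801233e-01]), 'eef_rot': array([-7.20617963e-04,  7.07094237e-01,  7.07118800e-01, -4.72006611e-04]), 'wrist_force': array([ 0.09578153,  0.52923818, -0.70139286]), 'torque': array([-0.04519831,  0.02919589, -0.00807955]), 'opening': 0.9977170336193609} 0.1547
scene {'camera_matrix': array([[408.88613022,   0.        , 273.96367028],
       [  0.        , 408.88613022, 212.01888738],
       [  0.        ,   0.        ,   1.        ]]), 'view': array([[ 0.67131024,  0.74109955
[... 1375 characters left out ...]
       ,   0.        ,   1.        ]]), 'tool_from_camera': array([[-1.18234116e-03,  9.44229338e-01,  3.29286438e-01,
         8.52217605e-02],
       [ 9.99999075e-01,  8.94957617e-04,  1.02432043e-03,
        -6.58023139e-04],
       [ 6.72495999e-04,  3.29287345e-01, -9.44229523e-01,
         3.03206311e-02],
       [ 0.00000000e+00,  0.00000000e+00,  0.00000000e+00,
         1.00000000e+00]]), 'shot': 3}
channel [([117.6, 136.1], 0.58), ([348.0, 327.7], 0.42)]
nest [([284.4, 281.7], 0.75)]
leaf_hinge [([352.0, 330.3], 0.64)]
leaf_knob [([339.5, 280.7], 0.68)]
clamp_pivot [([350.5, 200.6], 0.84)]
clamp_knob [([338.3, 277.5], 0.73), ([353.6, 199.8], 0.45)]
jig [([281.4, 245.6], 0.62)]
1.2
```

View pics/scene0.png

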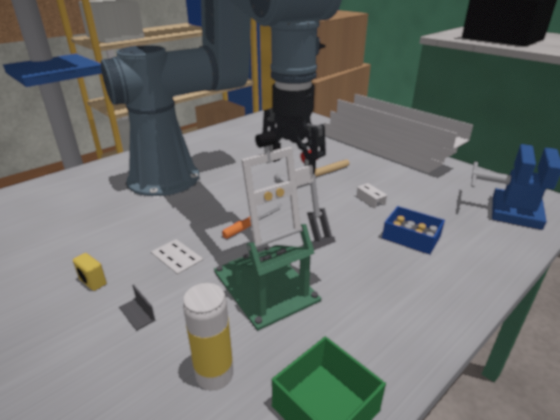

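View pics/side0.png

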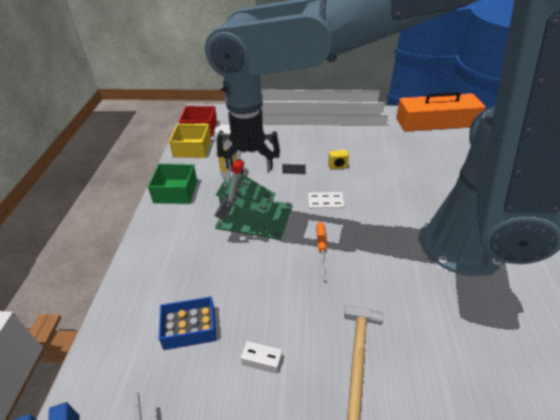

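View pics/wrist0.png

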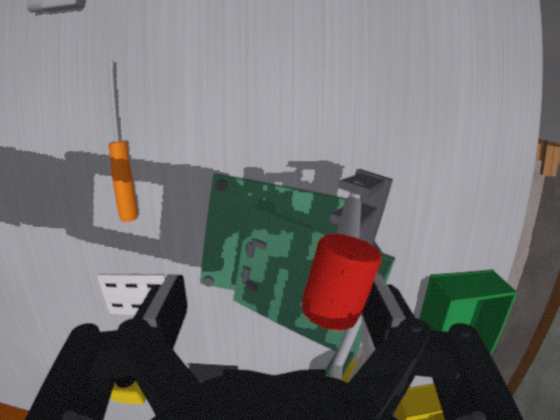

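```bash
python3 -m handwheel '[]'; python3 -m handwheel '[{"offset":[0,0,0],"spin":0,"tilt":0,"grip":1}]'; python3 -m handwheel '[{"offset":[0,0,0],"spin":[0,0,0],"grip":1}]'
python3 - <<'E'
from h import *
print(ctrl.get_obs()['time_s'], [a for a in dir(ctrl) if a[0]!='_'],[a for a in dir(cams) if a[0]!='_'])
E
```

```text
1.2 ['MotionError', 'get_obs', 'grip_point_offset', 'hand_in'] ['camera']invalid input at $: expected 1 to 20 rows
invalid input at $[0]: expected keys offset, spin, grip
invalid input at $[0].spin: expected a number
```

```bash
cat >> h.py <<'E'
def proj(P,p,obs=None):
    P=np.atleast_2d(P).astype(float); K=p['camera_matrix']
    if 'view' in p:
        V=p['view']
    else:
        T=np.eye(4); T[:3,:3]=rot(obs['eef_rot']); T[:3,3]=obs['eef_pos']
        V=np.linalg.inv(T@p['tool_from_camera'])
    c=P@V[:3,:3].T+V[:3,3]; x,y,z=c[:,0],-c[:,1],-c[:,2]
    if 'view' in p: u,v=x/z,y/z
    else:
        r=np.hypot(x,y); th=np.arctan2(r,z); k=th/np.maximum(r,1e-9); u,v=x*k,y*k
    return np.c_[K[0,0]*u+K[0,2],K[1,1]*v+K[1,2]]
NX=np.array([np.cos(np.pi/6),0,.5]); NZ=np.array([-.5,0,np.cos(np.pi/6)])
def jig(pts,x,y,yaw):
    "nest-frame points to world"
    pts=np.atleast_2d(pts); c,s=np.cos(yaw),np.sin(yaw)
    l=pts[:,:1]*NX+pts[:,1:2]*np.array([0,1,0])+pts[:,2:]*NZ+np.array([0,0,.085])
    return l@np.array([[c,s,0],[-s,c,0],[0,0,1]])+np.array([x,y,0])
def lk(q): return [.085-.18*np.cos(q),0,.04+.18*np.sin(q)]
def ck(q): return [.055-.12*np.cos(q),.11,.05+.12*np.sin(q)]
E
cat > fit.py <<'E'
from h import *
import pickle
from scipy.optimize import least_squares
obs=ctrl.get_obs(); cam={n:cams.camera(n) for n in ['scene','side','wrist']}
det={}
def sel(n,t):
    L=landmark_of(cam[n],t); return [(np.array(d['uv']),d['confidence']) for d in L[:3] if d['confidence']>.4]
for n in cam:
    for t in ['nest','leaf_hinge','leaf_knob','clamp_pivot','clamp_knob','jig']:
        det[n,t]=sel(n,t)
def model(s):
    x,y,yaw,ql,qc=s
    W=jig([[0,0,0],[.085,0,.04],lk(ql),[.055,.11,.05],ck(qc)],x,y,yaw)
    W=np.vstack([W,[x,y,0]]); return dict(zip(['nest','leaf_hinge','leaf_knob','clamp_pivot','clamp_knob','jig'],W))
def res(s,full=False):
    M=model(s); out=[]
    for (n,t),L in det.items():
        if not L: continue
        pr=proj(M[t],cam[n],obs)[0]; 
        e=min([pr-u for u,c in L],key=np.linalg.norm); 
        if full: print(n,t,e.round(1))
        out+=list(e)
    return np.array(out)
best=None
for x in (.55,.7):
  for y in (0,-.1,.1):
    r=least_squares(res,[x,y,0,1.75,1.9],loss='soft_l1',f_scale=3)
    if best is None or r.cost<best.cost: best=r
print(best.x,best.cost); res(best.x,True); np.save('jig.npy',best.x)
for k,v in model(best.x).items(): print(k,v.round(4))
# channel
o=obs
for n in ['scene','side']:
    print([ (np.round(d['uv'],1),d['confidence']) for d in landmark_of(cam[n],'channel')[:2]])
# wrist geometry
e=o['eef_pos']
for n in ['scene','side']:
    for dz in (0,.05,.08,.1,.15): print(n,dz,proj([e+[0,0,dz]],cam[n])[0].round(0),end=' ')
    print()
E
python3 fit.py
```

```text
[ 0.58700193 -0.0884535  -0.20678661  1.92445918  1.8109385 ] 27.008403101418185
scene leaf_hinge [-0.2 -1.6]
scene leaf_knob [ 0.5 -1.7]
scene clamp_pivot [0.2 1.8]
scene clamp_knob [ 1.2 -0.6]
scene jig [-0.3 -1.1]
side nest [0.4 2.7]
side leaf_hinge [ 0.3 -1.5]
side clamp_knob [-3.   1.5]
side jig [-0.4  0.3]
wrist nest [-0.2 -2.9]
wrist leaf_hinge [1.1 0.6]
wrist clamp_pivot [-1.4  2.9]
wrist clamp_knob [-0.5  0.4]
wrist jig [ 2.3 -1.3]
nest [ 0.587  -0.0885  0.085 ]
leaf_hinge [ 0.6395 -0.0995  0.1621]
leaf_knob [ 0.6097 -0.0932  0.3395]
clamp_pivot [0.6317 0.0146 0.1558]
clamp_knob [0.5989 0.0214 0.271 ]
jig [ 0.587  -0.0885  0.    ]
[(array([370.1, 200.5]), 0.71)]
[(array([265.2, 359. ]), 0.61), (array([231. , 174.9]), 0.47)]
scene 0 [293.  83.] scene 0.05 [294.  53.] scene 0.08 [294.  33.] scene 0.1 [294.  20.] scene 0.15 [295. -16.] 
side 0 [245. 111.] side 0.05 [243.  89.] side 0.08 [242.  75.] side 0.1 [241.  66.] side 0.15 [238.  40.]
```

Run:
```python
import cv2
a=cv2.imread('pics/side0.png')[0:260,180:360]; cv2.imwrite('pics/side0c.png',cv2.resize(a,None,fx=2.3,fy=2.3,interpolation=2))
a=cv2.imread('pics/scene0.png')[0:340,200:400]; cv2.imwrite('pics/scene0c.png',cv2.resize(a,None,fx=1.76,fy=1.76,interpolation=2))
```

```text
(no output)
```

View pics/side0c.png

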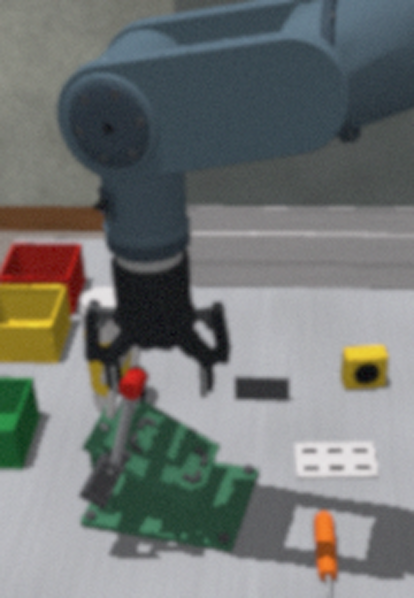

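View pics/scene0c.png

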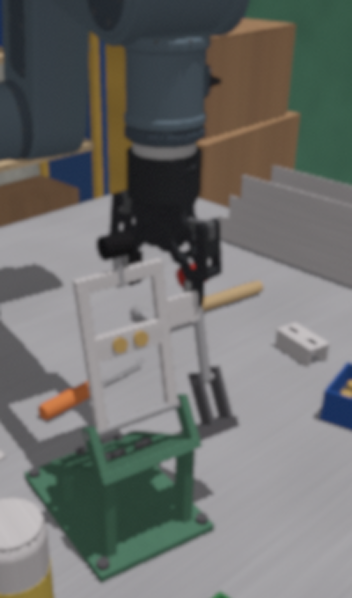

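```bash
cat >> h.py <<'E'
def ray(uv,p):
    K=p['camera_matrix']; V=p['view']
    d=np.array([(uv[0]-K[0,2])/K[0,0],-(uv[1]-K[1,2])/K[1,1],-1.]); 
    return -V[:3,:3].T@V[:3,3], V[:3,:3].T@d
def onplane(uv,p,ax,val):
    o,d=ray(uv,p); return o+d*(val-o[ax])/d[ax]
def tri(obs):  # list of (uv,p)
    A=[];b=[]
    for uv,p in obs:
        o,d=ray(uv,p); d=d/np.linalg.norm(d); M=np.eye(3)-np.outer(d,d); A.append(M); b.append(M@o)
    return np.linalg.lstsq(np.vstack(A),np.hstack(b),rcond=None)[0]
E
python3 - <<'E'
from h import *
ps=cams.camera('side'); pc=cams.camera('scene')
for nm,uv in [('disc c',(227.8,55.6)),('left edge',(205.2,48)),('disc bottom',(227,74)),('tube L',(224.8,85)),('tube R',(261.7,85))]:
    for y in (0,.05,.08): print(nm,y,(onplane(uv,ps,1,y)-ctrl.get_obs()['eef_pos']).round(3))
ch=tri([([370.5,199.8],pc),([265.3,359.7],ps)]); print(ch, onplane([370.5,199.8],pc,2,0.0),onplane([265.3,359.7],ps,2,0.0))
# silhouettes in crop of channel
for n,p,c in (('scene',pc,(370,195)),('side',ps,(263,355))):
    a=cv2.cvtColor(p['color'],cv2.COLOR_RGB2BGR)[c[1]-35:c[1]+35,c[0]-45:c[0]+45]; cv2.imwrite('pics/ch_%s.png'%n,cv2.resize(a,None,fx=6,fy=6,interpolation=2))
E
```

```text
disc c 0 [ 0.024 -0.     0.12 ]
disc c 0.05 [0.014 0.05  0.14 ]
disc c 0.08 [0.008 0.08  0.152]
left edge 0 [ 0.067 -0.     0.135]
left edge 0.05 [0.054 0.05  0.154]
left edge 0.08 [0.046 0.08  0.165]
disc bottom 0 [ 0.03  -0.     0.083]
disc bottom 0.05 [0.019 0.05  0.105]
disc bottom 0.08 [0.013 0.08  0.118]
tube L 0 [ 0.037 -0.     0.059]
tube L 0.05 [0.026 0.05  0.083]
tube L 0.08 [0.02  0.08  0.097]
tube R 0 [-0.04 -0.    0.06]
tube R 0.05 [-0.046  0.05   0.084]
tube R 0.08 [-0.049  0.08   0.098]
[ 0.52116622  0.36344434 -0.00214442] [0.52800433 0.36147045 0.        ] [0.51688251 0.36196922 0.        ]
```

View pics/ch_side.png

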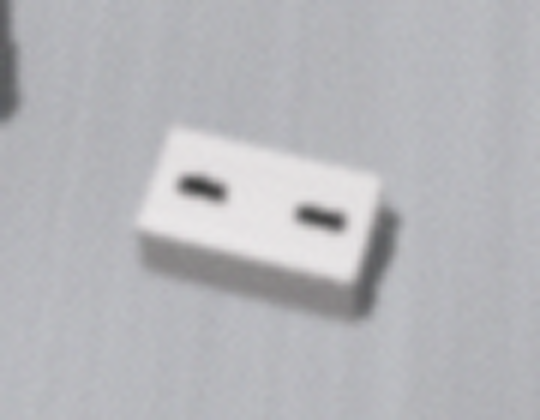

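Run:
```python
from h import *
ps=cams.camera('side')
C=np.array([(175,126),(381,176),(357,281),(140,232)])/6+[218,320]
W=np.array([onplane(c,ps,2,.032) for c in C]); print(W.round(4), W.mean(0))
for i,j in ((0,1),(3,2),(0,3),(1,2)):
    d=W[j]-W[i]; print(np.linalg.norm(d).round(4), np.degrees(np.arctan2(d[1],d[0])).round(1))
print(ctrl.get_obs()['time_s'])
```

```text
[[0.5576 0.3368 0.032 ]
 [0.4812 0.3529 0.032 ]
 [0.4874 0.3922 0.032 ]
 [0.5651 0.378  0.032 ]] [0.52281914 0.3649739  0.032     ]
0.078 168.1
0.079 169.6
0.0418 79.6
0.0398 81.1
2.5
```

```bash
python3 -m handwheel '[{"offset":[0,0,-0.06],"spin":0,"grip":1},{"offset":[0,0,-0.094],"spin":-5,"grip":0.5},{"offset":[0,0,-0.094],"spin":-15,"grip":0},{"offset":[-0.01,-0.01,-0.094],"spin":-25,"grip":0},{"offset":[-0.03,-0.02,-0.094],"spin":-35,"grip":0},{"offset":[-0.05,-0.02,-0.094],"spin":-45,"grip":0},{"offset":[-0.07,-0.017,-0.094],"spin":-55,"grip":0},{"offset":[-0.082,-0.017,-0.094],"spin":-65,"grip":0},{"offset":[-0.082,-0.017,-0.094],"spin":-75,"grip":0},{"offset":[-0.082,-0.017,-0.094],"spin":-78,"grip":0},{"offset":[-0.082,-0.017,-0.094],"spin":-78,"grip":0}]'
cat > look.py <<'E'
import sys
from h import *
tag=sys.argv[1]
for n in sys.argv[2:]:
    o=ctrl.get_obs(); p=cams.camera(n); save(p,tag+'_'+n+'.png')
M=rot(o['eef_rot']); print('t',round(o['time_s'],2),'pos',o['eef_pos'].round(4),'tx',M[:,0].round(3),'ty',M[:,1].round(3),'tz',M[:,2].round(3),'F',o['wrist_force'].round(1),'op',round(o['opening'],3))
E
python3 look.py a scene side
```

```text
time_s: 3.88
eef_pos: [0.558, -0.0821, 0.4987]
eef_rot: [-0.0, 0.105, 0.994, 0.0]
wrist_force: [0.0, 0.0, -0.1]
opening: 0.0
t 3.92 pos [ 0.558  -0.082   0.4987] tx [-0.978  0.209  0.   ] ty [ 0.209  0.978 -0.   ] tz [-0. -0. -1.] F [-0.6 -0.2 -0.3] op 0.001
```

View pics/a_side.png

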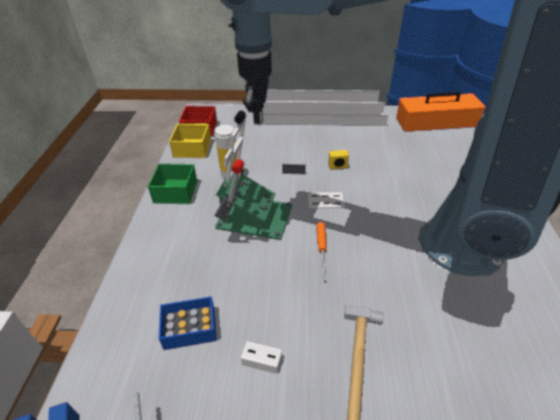

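View pics/a_scene.png

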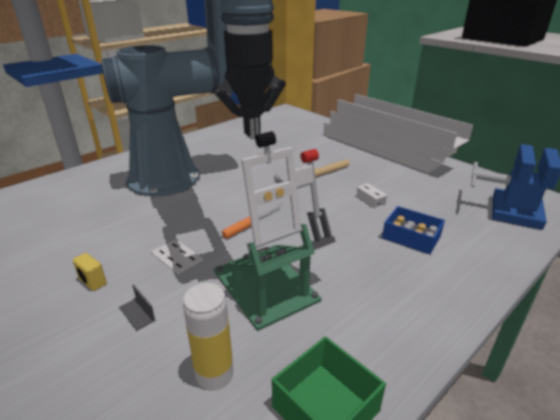

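```bash
python3 -m handwheel '[{"offset":[-0.02,0,0],"spin":0,"grip":0},{"offset":[-0.03,0,0],"spin":0,"grip":0},{"offset":[-0.035,0,0],"spin":0,"grip":0},{"offset":[-0.039,0,0],"spin":0,"grip":0}]'; python3 look.py b side
```

```text
time_s: 4.47
eef_pos: [0.5962, -0.09, 0.4987]
eef_rot: [-0.0, 0.105, 0.995, 0.0]
wrist_force: [-3.5, 1.7, 2.1]
opening: 0.001
t 4.47 pos [ 0.5962 -0.09    0.4987] tx [-0.978  0.208  0.001] ty [0.208 0.978 0.   ] tz [-0.001  0.    -1.   ] F [-3.5  1.7  2.1] op 0.001
```

Run:
```python
import cv2
a=cv2.imread('pics/b_side.png')[60:240,180:340]; cv2.imwrite('pics/bc.png',cv2.resize(a,None,fx=3,fy=3,interpolation=2))
```

```text
(no output)
```

View pics/bc.png

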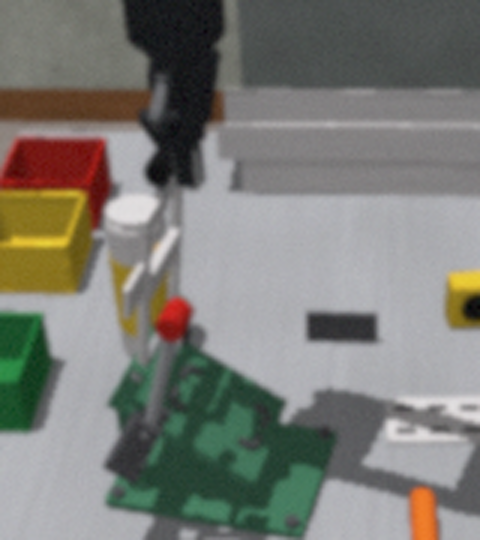

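```bash
python3 -m handwheel '[{"offset":[-0.003,0,0],"spin":0,"grip":0},{"offset":[-0.006,0,0],"spin":0,"grip":0}]'
```

```text
time_s: 4.78
eef_pos: [0.6019, -0.0912, 0.4988]
eef_rot: [-0.0, 0.105, 0.995, 0.0]
wrist_force: [-13.9, 3.9, 6.2]
opening: -0.0
```

```bash
python3 -m handwheel '[{"offset":[0.03,0,0],"spin":0,"grip":0},{"offset":[0.08,0.02,0],"spin":0,"grip":0.5},{"offset":[0.1,0.08,0],"spin":0,"grip":1},{"offset":[0.12,0.14,0],"spin":0,"grip":1},{"offset":[0.14,0.2,0.02],"spin":0,"grip":1},{"offset":[0.16,0.255,0.04],"spin":0,"grip":1},{"offset":[0.175,0.31,0.06],"spin":0,"grip":1},{"offset":[0.185,0.36,0.08],"spin":0,"grip":1},{"offset":[0.19,0.4,0.12],"spin":0,"grip":1},{"offset":[0.19,0.421,0.16],"spin":0,"grip":1},{"offset":[0.19,0.421,0.17],"spin":0,"grip":1}]'; python3 look.py c wrist
python3 - <<'E'
from h import *
o=ctrl.get_obs(); p=cams.camera('wrist')
print([(np.round(d['uv'],1),round(d['confidence'],2)) for d in landmark_of(p,'channel')])
E
```

```text
time_s: 6.15
eef_pos: [0.5027, 0.3607, 0.3251]
eef_rot: [-0.002, 0.104, 0.995, -0.001]
wrist_force: [-0.6, -0.4, -0.5]
opening: 0.999
t 6.15 pos [0.5027 0.3607 0.3251] tx [-0.979  0.206  0.004] ty [ 0.206  0.979 -0.003] tz [-0.005 -0.002 -1.   ] F [-0.6 -0.4 -0.5] op 0.999
[(array([284.6, 216.7]), 0.78)]
```

View pics/c_wrist.png

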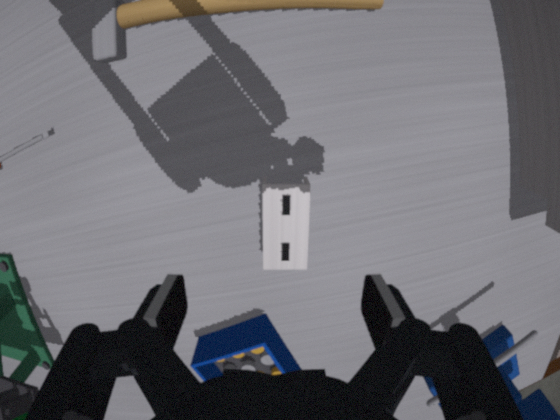

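```bash
cat >> h.py <<'E'
def wplane(uv,p,obs,z):
    uv=np.atleast_2d(uv).astype(float); K=p['camera_matrix']; m=(uv-K[:2,2])/K[0,0]; r=np.linalg.norm(m,axis=1)
    d=np.c_[m[:,0]/r*np.sin(r),-m[:,1]/r*np.sin(r),-np.cos(r)]
    T=np.eye(4); T[:3,:3]=rot(obs['eef_rot']); T[:3,3]=obs['eef_pos']; T=T@p['tool_from_camera']
    D=d@T[:3,:3].T; return T[:3,3]+D*((z-T[2,3])/D[:,2])[:,None]
E
python3 - <<'E'
from h import *
o=ctrl.get_obs(); p=cams.camera('wrist'); g=p['color'].min(axis=2)
m=(g>200).astype(np.uint8); m[:170]=0;m[285:]=0;m[:,:240]=0;m[:,330:]=0
m=cv2.morphologyEx(m,cv2.MORPH_CLOSE,np.ones((15,15)))
c=max(cv2.findContours(m,cv2.RETR_EXTERNAL,cv2.CHAIN_APPROX_NONE)[0],key=cv2.contourArea)[:,0]
print(c.min(0),c.max(0))
W=wplane(c,p,o,.032)[:,:2]; r=cv2.minAreaRect((W*1000).astype(np.float32)); print(r)
M=rot(o['eef_rot']); print(o['eef_pos'],np.degrees(np.arctan2(M[1,1],M[0,1])))
ctr=np.array(r[0])/1000
print('centre in tool', M.T@(np.r_[ctr,0]-np.r_[o['eef_pos'][:2],0]))
E
```

```text
Traceback (most recent call last):
ValueError: max() iterable argument is empty
```

```bash
cat > chan.py <<'E'
from h import *
o=ctrl.get_obs(); p=cams.camera('wrist'); g=p['color'].min(axis=2)
s=g[170:285,240:330]; t,_=cv2.threshold(s,0,255,cv2.THRESH_OTSU); print('otsu',t, g[230,285],g[225,270],g[200,250],g[184,285])
m=(g>(float(g[225,270])+float(g[184,285]))/2).astype(np.uint8); m[:170]=0;m[285:]=0;m[:,:240]=0;m[:,330:]=0
m=cv2.morphologyEx(cv2.morphologyEx(m,cv2.MORPH_OPEN,np.ones((5,5))),cv2.MORPH_CLOSE,np.ones((15,15)))
c=max(cv2.findContours(m,cv2.RETR_EXTERNAL,cv2.CHAIN_APPROX_NONE)[0],key=cv2.contourArea)[:,0]
print(c.min(0),c.max(0))
W=wplane(c,p,o,.032)[:,:2]; r=cv2.minAreaRect((W*1000).astype(np.float32)); print(r)
M=rot(o['eef_rot']); print(o['eef_pos'],np.degrees(np.arctan2(M[1,1],M[0,1])))
ctr=np.array(r[0])/1000
print('centre in tool', M.T@(np.r_[ctr,0]-np.r_[o['eef_pos'][:2],0]))
E
python3 chan.py
```

```text
otsu 123.0 187 184 145 116
[262 184] [310 263]
((527.1128540039062, 365.3978271484375), (41.98172378540039, 75.83089447021484), 77.39057922363281)
[0.5044664  0.35932311 0.33032273] 77.94312149134592
centre in tool [-2.08779191e-02  1.06711567e-02  5.46746872e-05]
```

```bash
python3 -m handwheel '[{"offset":[0,0.0105,0.05],"spin":0,"grip":1},{"offset":[0,0.0105,0.1],"spin":0,"grip":1},{"offset":[0,0.0105,0.13],"spin":0,"grip":1},{"offset":[0,0.0105,0.15],"spin":0,"grip":1},{"offset":[0,0.0105,0.15],"spin":0,"grip":1}]'; python3 look.py d side wrist
```

```text
time_s: 7.02
eef_pos: [0.5061, 0.3698, 0.1786]
eef_rot: [-0.0, 0.105, 0.994, -0.0]
wrist_force: [-0.5, 0.0, -0.1]
opening: 1.0
t 7.08 pos [0.5066 0.3702 0.1798] tx [-0.978  0.208 -0.001] ty [0.208 0.978 0.001] tz [ 0.001  0.001 -1.   ] F [ 0.2  0.9 -0.6] op 1.001
```

View pics/d_wrist.png

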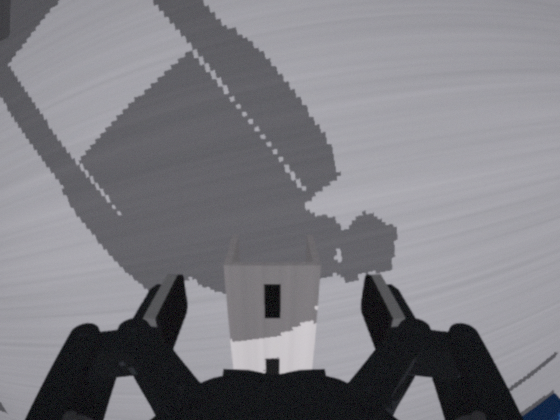

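View pics/d_side.png

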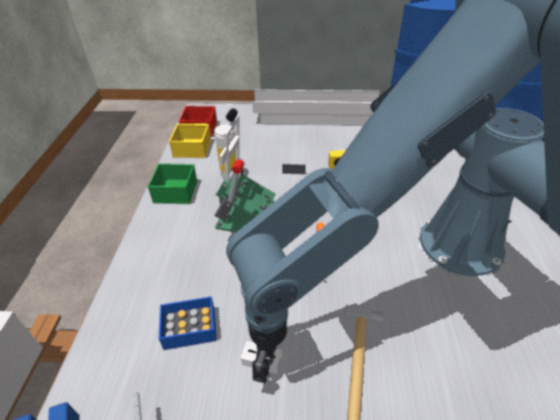

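Run:
```python
from h import *
o=ctrl.get_obs(); p=cams.camera('wrist'); M=rot(o['eef_rot'])
for uv in [(225,265),(321,265),(230,340),(273,265),(272,318),(272,284)]:
    print(uv,(M.T@(wplane(uv,p,o,.032)[0]-o['eef_pos'])).round(4))
```

```text
(225, 265) [ 0.0213 -0.0202  0.1484]
(321, 265) [0.0212 0.0196 0.1485]
(230, 340) [-0.0203 -0.021   0.1485]
(273, 265) [ 0.0214 -0.0003  0.1485]
(272, 318) [-0.0063 -0.0008  0.1485]
(272, 284) [ 0.0122 -0.0008  0.1485]
```

```bash
python3 -m handwheel '[{"offset":[0,0,0],"spin":0,"grip":0.3},{"offset":[0,0,0],"spin":0,"grip":0},{"offset":[0,0,0],"spin":0,"grip":0},{"offset":[0,0,0],"spin":0,"grip":0},{"offset":[0,0,0],"spin":0,"grip":0},{"offset":[0,0,-0.02],"spin":0,"grip":0},{"offset":[0,0,-0.06],"spin":0,"grip":0},{"offset":[0,0,-0.1],"spin":0,"grip":0}]'; python3 look.py e side wrist scene; python3 fit.py
```

```text
time_s: 8.18
eef_pos: [0.5056, 0.3701, 0.2801]
eef_rot: [-0.0, 0.104, 0.995, -0.0]
wrist_force: [0.2, -0.2, -1.4]
opening: 0.461
t 8.28 pos [0.5076 0.3712 0.2851] tx [-0.978  0.208 -0.008] ty [0.208 0.978 0.006] tz [ 0.009  0.004 -1.   ] F [ 0.5 -0.3 -1.5] op 0.455
[ 0.58950141 -0.08702201 -0.1586602   1.97337103  1.80281416] 22.326521037299308
scene nest [0.4 0.4]
scene leaf_hinge [0.5 2.9]
scene leaf_knob [-0.7 -2.2]
scene clamp_pivot [-0.2  0.9]
scene clamp_knob [-1.2 -1.8]
scene jig [ 1.3 -2.2]
side leaf_hinge [ 0.9 -2. ]
side leaf_knob [-1.5  1.2]
side clamp_pivot [ 1.8 -2.3]
side clamp_knob [-1.8  1.7]
nest [ 0.5895 -0.087   0.085 ]
leaf_hinge [ 0.6424 -0.0955  0.1621]
leaf_knob [ 0.621  -0.0921  0.3408]
clamp_pivot [0.6292 0.018  0.1558]
clamp_knob [0.5952 0.0235 0.2707]
jig [ 0.5895 -0.087   0.    ]
[(array([373.8, 170. ]), 0.89), (array([255.3, 224.2]), 0.33)]
[(array([259. , 336.4]), 0.89)]
scene 0 [379.  99.] scene 0.05 [382.  79.] scene 0.08 [383.  66.] scene 0.1 [384.  57.] scene 0.15 [387.  35.] 
side 0 [264. 285.] side 0.05 [262. 267.] side 0.08 [261. 254.] side 0.1 [260. 246.] side 0.15 [259. 222.]
```

View pics/e_wrist.png

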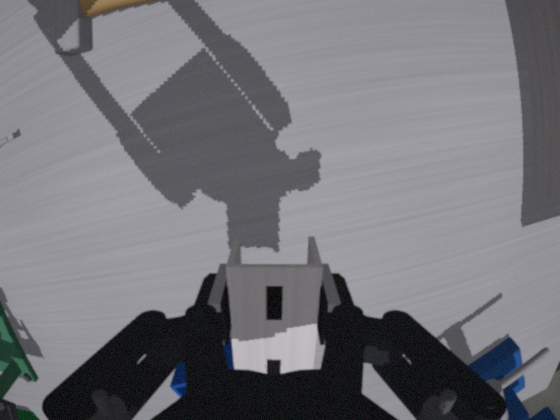

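View pics/e_scene.png

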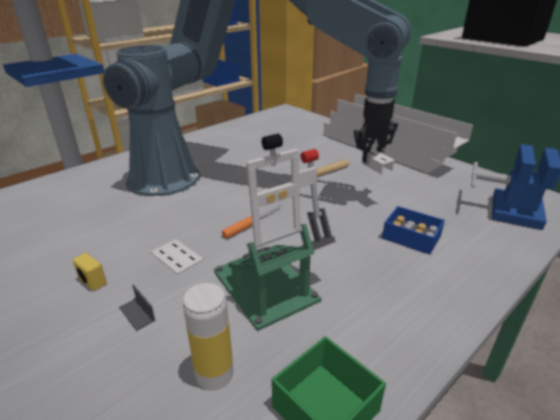

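```bash
cat > ov.py <<'E'
from h import *
K=np.array([[325.1922621,0,273.71908906],[0,325.1922621,211.86902714],[0,0,1]])
T=np.array([[-1.18234116e-03,9.44229338e-01,3.29286438e-01,8.52217605e-02],[9.99999075e-01,8.94957617e-04,1.02432043e-03,-6.58023139e-04],[6.72495999e-04,3.29287345e-01,-9.44229523e-01,3.03206311e-02],[0,0,0,1]])
p={'camera_matrix':K,'tool_from_camera':T}; o={'eef_pos':np.array([.574756,.000077,.403801]),'eef_rot':np.array([-7.20617963e-04,7.07094237e-01,7.07118800e-01,-4.72006611e-04])}
def draw(im,p,o,s,col,f):
    g=lambda P:jig(P,*s[:3])
    def poly(P):
        n=40; Q=np.vstack([np.linspace(P[i],P[(i+1)%len(P)],n) for i in range(len(P))])
        uv=(proj(g(Q),p,o)-off)*f; cv2.polylines(im,[uv.astype(np.int32)],True,col,1)
    poly(np.array([[-.06,-.06,0],[.095,-.06,0],[.095,.06,0],[-.06,.06,0]]))
    poly(np.array([[-.043,-.023,0],[.043,-.023,0],[.043,.023,0],[-.043,.023,0]]))
off=np.array([180,150])
if __name__=='__main__':
    im=cv2.imread('pics/wrist0.png')[150:350,180:420]; im=cv2.resize(im,None,fx=3,fy=3,interpolation=2)
    draw(im,p,o,(.587,-.0885,-.2068),(0,255,255),3)
    draw(im,p,o,(.5895,-.087,-.1587),(255,255,0),3)
    cv2.imwrite('pics/ov.png',im)
E
python3 ov.py
```

```text
(no output)
```

View pics/ov.png

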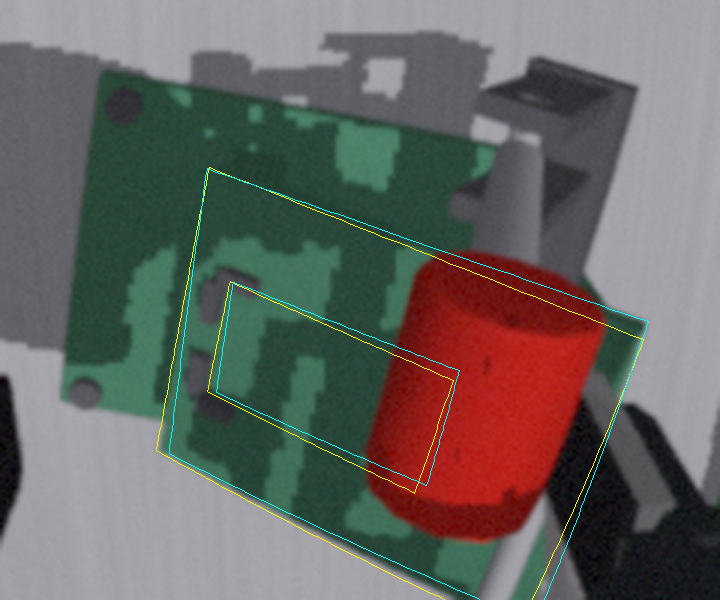

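```bash
python3 -m handwheel '[{"offset":[0,-0.02,-0.05],"spin":0,"grip":0},{"offset":[0,-0.06,-0.1],"spin":0,"grip":0},{"offset":[-0.01,-0.1,-0.15],"spin":0,"grip":0},{"offset":[-0.02,-0.14,-0.19],"spin":0,"grip":0},{"offset":[-0.04,-0.19,-0.215],"spin":0,"grip":0},{"offset":[-0.05,-0.24,-0.215],"spin":0,"grip":0},{"offset":[-0.06,-0.29,-0.215],"spin":0,"grip":0},{"offset":[-0.08,-0.34,-0.215],"spin":0,"grip":0},{"offset":[-0.1,-0.39,-0.215],"spin":0,"grip":0},{"offset":[-0.12,-0.42,-0.215],"spin":0,"grip":0},{"offset":[-0.1257,-0.432,-0.215],"spin":0,"grip":0},{"offset":[-0.1257,-0.432,-0.215],"spin":0,"grip":0},{"offset":[-0.1257,-0.432,-0.215],"spin":0,"grip":0}]'; python3 fit.py
python3 - <<'E'
from h import *
import pickle
o=ctrl.get_obs(); p=cams.camera('wrist'); save(p,'f_wrist.png'); pickle.dump((p,o),open('f.pkl','wb')); print(o['eef_pos'],o['time_s'],o['opening'])
import ov; f=4; s=np.load('jig.npy')
ov.off=np.array([190,130])
im=cv2.imread('pics/f_wrist.png')
cr=cv2.resize(im[130:280,190:370],None,fx=f,fy=f,interpolation=2); cv2.imwrite('pics/fc.png',cr)
E
```

```text
time_s: 11.1
eef_pos: [0.5388, -0.0773, 0.4937]
eef_rot: [-0.0, 0.104, 0.995, 0.0]
wrist_force: [0.1, 1.2, -1.9]
opening: 0.458
[ 0.58819996 -0.08899212 -0.18134942  1.95719508  1.80762493] 33.9557689269736
scene nest [-1.5  1.2]
scene leaf_hinge [0.4 1.3]
scene leaf_knob [ 1.8 -1.9]
scene clamp_pivot [-0.7  1.3]
scene clamp_knob [-1.6 -3.9]
scene jig [-0.3 -1.6]
side nest [-1.7 -0.1]
side leaf_hinge [-0.7 -4.3]
side leaf_knob [ 1.1 -1. ]
side clamp_pivot [-0.5  1.8]
side clamp_knob [-1.5 -0.7]
side jig [-0.6 -1.2]
wrist nest [ 0.7 -3.4]
wrist clamp_pivot [0.9 0.5]
wrist clamp_knob [-0.2 -0.1]
wrist jig [-0.3  1.1]
nest [ 0.5882 -0.089   0.085 ]
leaf_hinge [ 0.6409 -0.0987  0.1621]
leaf_knob [ 0.6167 -0.0942  0.3404]
clamp_pivot [0.6303 0.0151 0.1558]
clamp_knob [0.5969 0.0212 0.2709]
jig [ 0.5882 -0.089   0.    ]
[(array([252.9, 144.4]), 0.72), (array([216.3, 372.7]), 0.31)]
[(array([259. , 126.3]), 0.85)]
scene 0 [243.  31.] scene 0.05 [241.  -5.] scene 0.08 [240. -28.] scene 0.1 [239. -45.] scene 0.15 [237. -88.] 
side 0 [262.  56.] side 0.05 [261.  32.] side 0.08 [261.  17.] side 0.1 [260.   6.] side 0.15 [259. -23.] 
[ 0.53903711 -0.07847878  0.49369708] 12.25 0.458524801736386
```

View pics/f_wrist.png

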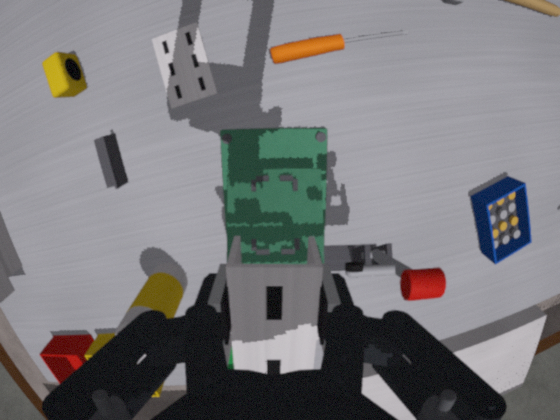

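View pics/fc.png

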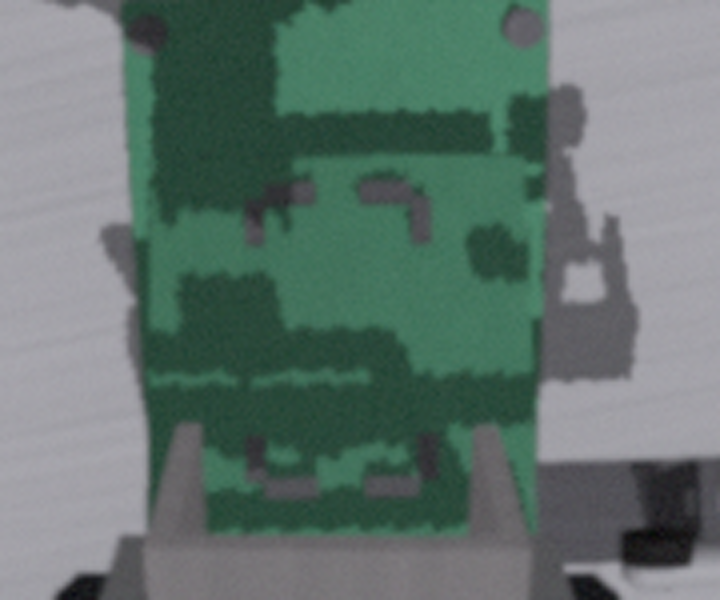

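```bash
cat > stops.py <<'E'
from h import *
import pickle
from scipy.optimize import least_squares
p,o=pickle.load(open('f.pkl','rb')); O=np.array([190,130])
# (type, value, z, crop px)
D=[('x',-.043,0,(290,203)),('x',-.043,0,(385,203)),('x',.043,.006,(292,475)),('x',.043,.006,(392,474)),
   ('y',-.023,.003,(264.5,222)),('y',-.023,.003,(265,457)),('y',.023,.003,(412,222)),('y',.023,.003,(418,457))]
def res(s):
    out=[]
    for t,v,z,c in D:
        uv=np.array(c)/4+O
        tt=np.linspace(-.05,.05,21)
        P=np.array([[v,a,z] if t=='x' else [a,v,z] for a in tt]); q=proj(jig(P,*s),p,o)
        if t=='x': out.append(np.interp(uv[0],q[:,0],q[:,1])-uv[1])
        else:
            i=np.argsort(q[:,1]); out.append(np.interp(uv[1],q[i,1],q[i,0])-uv[0])
    return np.array(out)
r=least_squares(res,[.588,-.088,-.19]); print(r.x.round(4),res(r.x).round(2)); np.save('jigw.npy',r.x)
x,y,yaw=r.x; M=rot(o['eef_rot']); print('tool x az',np.degrees(np.arctan2(M[1,0],M[0,0])),'jig -x az',np.degrees(yaw)+180)
n=jig([[0,0,0]],*r.x)[0]; print('nest in tool',(M.T@(n-o['eef_pos'])).round(4))
# channel end in tool
K=p['camera_matrix']
for uv in [(227,264),(322.5,264)]: print((M.T@(wplane(uv,p,o,o['eef_pos'][2]-.148)[0]-o['eef_pos'])).round(4))
im=cv2.imread('pics/fc.png')
import ov; ov.off=O; ov.draw(im,p,o,r.x,(0,255,255),4); cv2.imwrite('pics/fov.png',im)
E
python3 stops.py
```

```text
[ 0.5872 -0.0874 -0.197 ] [ 0.17 -0.14  0.01 -0.05  0.09  0.07 -0.01 -0.15]
tool x az 167.99955000838716 jig -x az 168.7111608742563
nest in tool [-0.049   0.0013  0.4087]
[ 0.022  -0.0193  0.148 ]
[0.0219 0.0201 0.148 ]
```

View pics/fov.png

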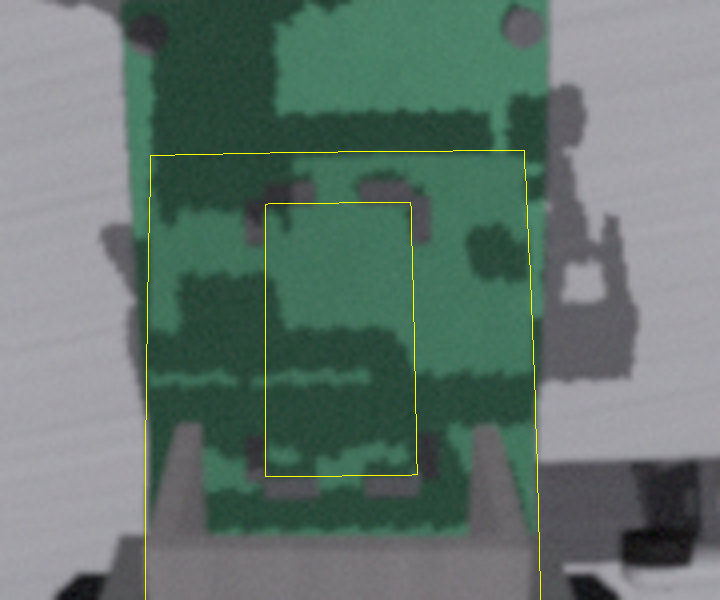

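```bash
python3 -m handwheel '[{"offset":[0.005,0.001,0.05],"spin":-0.7,"grip":0},{"offset":[0.005,0.001,0.1],"spin":-0.7,"grip":0},{"offset":[0.005,0.001,0.14],"spin":-0.7,"grip":0},{"offset":[0.0,0.001,0.165],"spin":-0.7,"grip":0},{"offset":[-0.01,0.001,0.18],"spin":-0.7,"grip":0},{"offset":[-0.02,0.001,0.19],"spin":-0.7,"grip":0},{"offset":[-0.0243,0.001,0.195],"spin":-0.7,"grip":0},{"offset":[-0.0243,0.001,0.195],"spin":-0.7,"grip":0}]'; python3 look.py g side wrist scene
```

```text
time_s: 13.3
eef_pos: [0.5633, -0.0826, 0.2987]
eef_rot: [-0.0, 0.098, 0.995, 0.0]
wrist_force: [-0.4, 0.1, -1.6]
opening: 0.458
t 13.4 pos [ 0.5631 -0.0825  0.2992] tx [-0.981  0.196 -0.001] ty [ 0.196  0.981 -0.   ] tz [ 0.001 -0.    -1.   ] F [ 0.4  0.6 -1.5] op 0.461
```

Run:
```python
import cv2
a=cv2.imread('pics/g_side.png')[40:260,180:340]; b=cv2.imread('pics/g_scene.png')[100:320,190:370]
a=cv2.resize(a,None,fx=2.6,fy=2.6,interpolation=2);b=cv2.resize(b,(360,a.shape[0]))
cv2.imwrite('pics/gc.png',cv2.hconcat([a,b]))
```

```text
(no output)
```

View pics/gc.png

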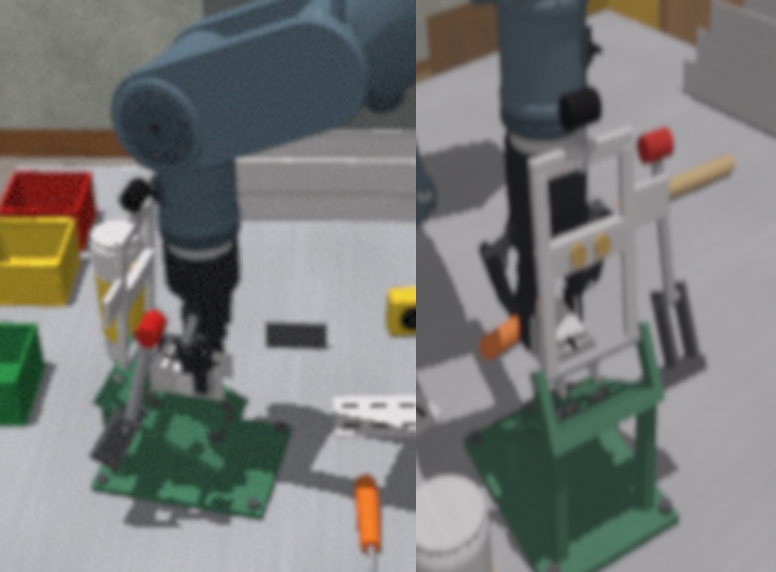

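View pics/g_wrist.png

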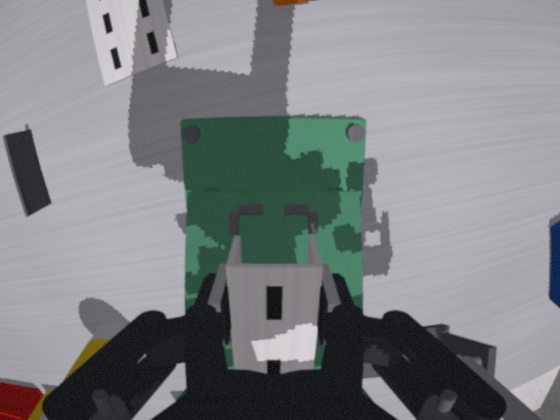

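```bash
python3 -m handwheel '[{"offset":[0,0,0.008],"spin":0,"grip":0},{"offset":[0,0,0.013],"spin":0,"grip":0},{"offset":[0,0,0.0145],"spin":0,"grip":0},{"offset":[0,0,0.0145],"spin":0,"grip":0}]'
```

```text
time_s: 13.95
eef_pos: [0.5629, -0.0825, 0.284]
eef_rot: [-0.0, 0.098, 0.995, 0.0]
wrist_force: [0.0, -0.8, -1.5]
opening: 0.453
```

```bash
python3 -m handwheel '[{"offset":[0,0,0.001],"spin":0,"grip":0},{"offset":[0,0,0.002],"spin":0,"grip":0},{"offset":[0,0,0.002],"spin":0,"grip":0}]'
```

```text
time_s: 14.32
eef_pos: [0.5631, -0.0826, 0.283]
eef_rot: [0.0, 0.098, 0.995, -0.0]
wrist_force: [-3.8, 1.1, 4.2]
opening: 0.457
```

```bash
python3 -m handwheel '[{"offset":[0.0015,0,0.004],"spin":0,"grip":0},{"offset":[0.0026,0,0.008],"spin":0,"grip":0},{"offset":[0.0034,0,0.012],"spin":0,"grip":0},{"offset":[0.0042,0,0.016],"spin":0,"grip":0}]'; python3 look.py i side wrist
python3 - <<'E'
import cv2
a=cv2.imread('pics/i_side.png')[80:240,180:320]; b=cv2.imread('pics/i_wrist.png')[150:380,180:370]
a=cv2.resize(a,None,fx=3,fy=3,interpolation=2);b=cv2.resize(b,(370,a.shape[0]))
cv2.imwrite('pics/ic.png',cv2.hconcat([a,b]))
E
```

```text
time_s: 14.82
eef_pos: [0.5592, -0.0819, 0.2677]
eef_rot: [0.001, 0.098, 0.995, -0.0]
wrist_force: [-6.7, 1.3, 10.1]
opening: 0.455
t 14.88 pos [ 0.559  -0.0819  0.2671] tx [-0.981  0.196 -0.001] ty [ 0.196  0.981 -0.   ] tz [ 0.001 -0.001 -1.   ] F [-4.5  0.3  8.2] op 0.458
```

View pics/ic.png

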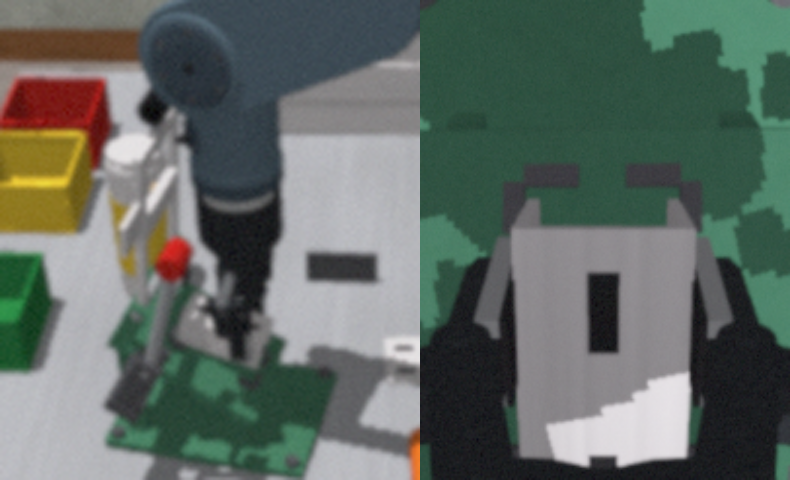

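```bash
python3 -m handwheel '[{"offset":[0.0005,0,0.004],"spin":0,"grip":0},{"offset":[0.0006,0,0.008],"spin":0,"grip":0},{"offset":[0.0004,0,0.011],"spin":0,"grip":0},{"offset":[0.0002,0,0.014],"spin":0,"grip":0}]'; python3 look.py j side wrist
python3 - <<'E'
import cv2
a=cv2.imread('pics/j_side.png')[80:240,180:320]; b=cv2.imread('pics/j_wrist.png')[150:380,180:370]
a=cv2.resize(a,None,fx=3,fy=3,interpolation=2);b=cv2.resize(b,(370,a.shape[0]))
cv2.imwrite('pics/jc.png',cv2.hconcat([a,b]))
E
```

```text
time_s: 15.42
eef_pos: [0.5587, -0.0818, 0.2533]
eef_rot: [0.0, 0.098, 0.995, -0.0]
wrist_force: [-8.0, 0.8, 8.9]
opening: 0.456
t 15.47 pos [ 0.5587 -0.0818  0.253 ] tx [-0.981  0.196 -0.   ] ty [ 0.196  0.981 -0.   ] tz [ 0. -0. -1.] F [-6.8  1.6  9.8] op 0.459
```

View pics/jc.png

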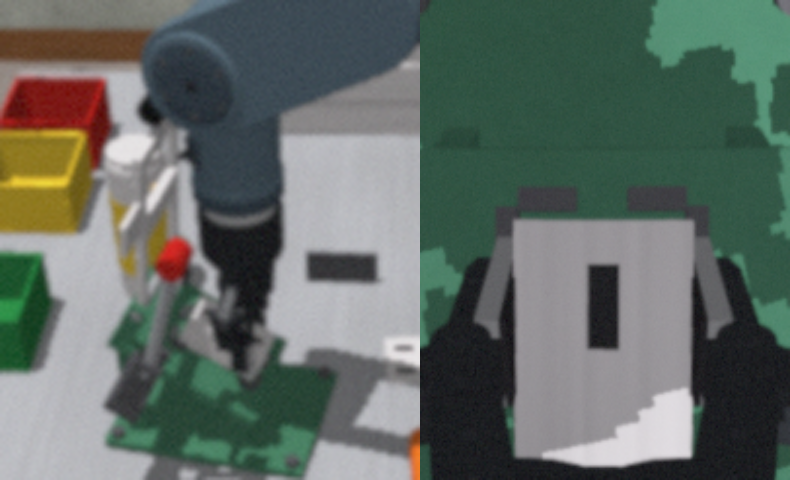

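```bash
python3 -m handwheel '[{"offset":[0,0,0.0015],"spin":0,"grip":0},{"offset":[0,0,0.003],"spin":0,"grip":0},{"offset":[0,0,0.003],"spin":0,"grip":0}]'
```

```text
time_s: 15.9
eef_pos: [0.5588, -0.0819, 0.2504]
eef_rot: [0.0, 0.098, 0.995, -0.0]
wrist_force: [-7.1, 0.0, 8.8]
opening: 0.458
```

```bash
python3 -m handwheel '[{"offset":[0,0,0.0015],"spin":0,"grip":0},{"offset":[0,0,0.0025],"spin":0,"grip":0},{"offset":[0,0,0.0025],"spin":0,"grip":0}]'; python3 look.py k side wrist
python3 - <<'E'
import cv2
a=cv2.imread('pics/k_side.png')[80:240,180:320]; b=cv2.imread('pics/k_wrist.png')[150:380,180:370]
a=cv2.resize(a,None,fx=3,fy=3,interpolation=2);b=cv2.resize(b,(370,a.shape[0]))
cv2.imwrite('pics/kc.png',cv2.hconcat([a,b]))
E
```

```text
time_s: 16.27
eef_pos: [0.5589, -0.0818, 0.2493]
eef_rot: [0.0, 0.098, 0.995, -0.0]
wrist_force: [-11.4, 1.8, 19.8]
opening: 0.46
t 16.32 pos [ 0.5589 -0.0818  0.2493] tx [-0.981  0.196 -0.001] ty [ 0.196  0.981 -0.   ] tz [ 0.001 -0.001 -1.   ] F [-12.3   2.   19.5] op 0.463
```

View pics/kc.png

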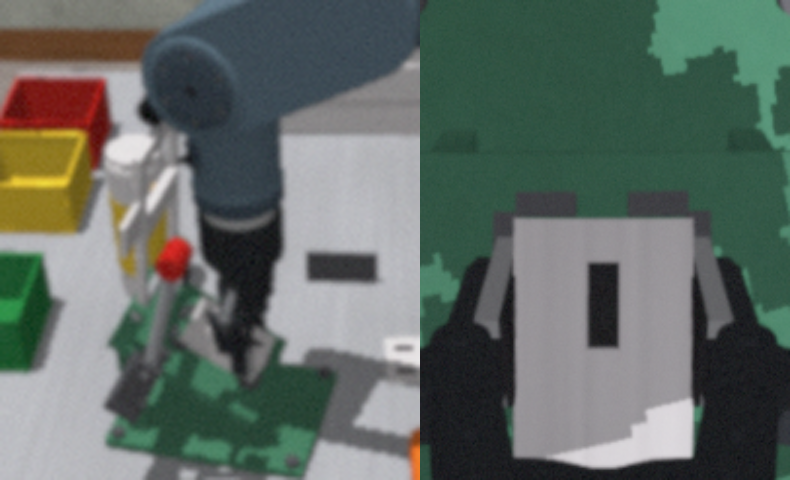

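```bash
python3 -m handwheel '[{"offset":[0,0,-0.001],"spin":0,"grip":0.6},{"offset":[0,0,-0.001],"spin":0,"grip":0.8},{"offset":[0,0,-0.001],"spin":0,"grip":1},{"offset":[0.005,0,-0.015],"spin":0,"grip":1},{"offset":[0.015,0,-0.05],"spin":0,"grip":1},{"offset":[0.02,0,-0.1],"spin":0,"grip":1},{"offset":[0.02,0,-0.15],"spin":0,"grip":1},{"offset":[0.02,0,-0.18],"spin":0,"grip":1},{"offset":[0.02,0,-0.18],"spin":0,"grip":1}]'; python3 look.py l side scene wrist
python3 - <<'E'
import cv2
a=cv2.imread('pics/l_side.png')[80:240,180:320]; b=cv2.imread('pics/l_wrist.png')[130:310,190:370]
a=cv2.resize(a,None,fx=2.4,fy=2.4,interpolation=2);b=cv2.resize(b,(440,440));a=cv2.resize(a,(340,440))
cv2.imwrite('pics/lc.png',cv2.hconcat([a,b]))
E
```

```text
time_s: 17.5
eef_pos: [0.5394, -0.0778, 0.4306]
eef_rot: [0.003, 0.098, 0.995, -0.001]
wrist_force: [0.3, 0.0, -0.8]
opening: 1.0
t 17.6 pos [ 0.5387 -0.0776  0.4265] tx [-0.981  0.196  0.   ] ty [0.196 0.981 0.   ] tz [-0.  0. -1.] F [-0.4 -0.3 -0.2] op 1.001
```

View pics/lc.png

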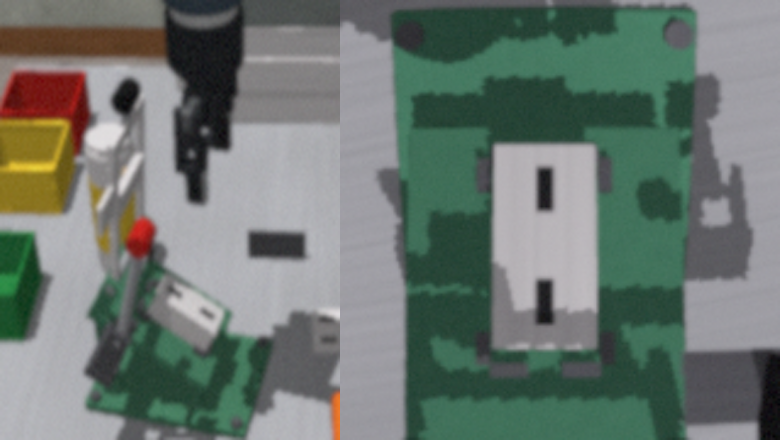

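View pics/l_scene.png

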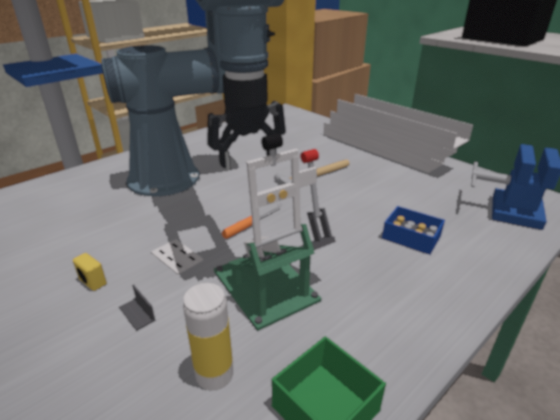

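Run:
```python
from h import *
o=ctrl.get_obs(); p=cams.camera('wrist'); s=np.load('jigw.npy'); print(o['time_s'],o['eef_pos'])
im=cv2.cvtColor(p['color'],cv2.COLOR_RGB2BGR)[140:290,200:350]; f=4; im=cv2.resize(im,None,fx=f,fy=f,interpolation=2)
def box(z,x0,col):
    P=np.array([[x0-.04,-.02,z],[x0+.04,-.02,z],[x0+.04,.02,z],[x0-.04,.02,z]]); uv=(proj(jig(P,*s),p,o)-[200,140])*f; cv2.polylines(im,[uv.astype(int)],True,col,1)
box(.032,0,(0,255,255)); box(.032,-.003,(255,255,0))
P=np.array([[-.043,-.023,0],[.043,-.023,0.006],[.043,.023,.006],[-.043,.023,0]]); uv=(proj(jig(P,*s),p,o)-[200,140])*f; cv2.polylines(im,[uv.astype(int)],True,(0,0,255),1)
cv2.imwrite('pics/m.png',im)
```

```text
17.65 [ 0.53855083 -0.07758426  0.42556477]
```

View pics/m.png

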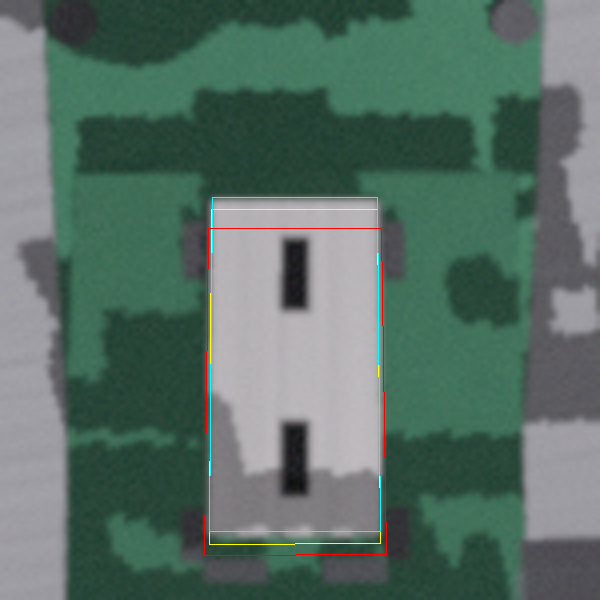

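```bash
cat > arc.py <<'E'
from h import *
import sys
o=ctrl.get_obs(); s=np.load('jigw.npy'); M=rot(o['eef_rot']); gp=np.array([0,0,.155])
f={'l':lk,'c':ck}[sys.argv[1]]
print(o['time_s'],o['eef_pos'].round(4),'az err deg',round(np.degrees(np.arctan2(M[1,1],M[0,1]))-90-np.degrees(s[2]),2))
for q in map(float,sys.argv[2:]):
    t=jig([f(q)],*s)[0]+gp; print(q,(M.T@(t-o['eef_pos'])).round(4), t.round(4))
E
python3 arc.py l 2.0 1.98
python3 - <<'E'
from h import *
for n in ('scene','side'):
    p=cams.camera(n); L=landmark_of(p,'leaf_knob'); s=np.load('jigw.npy')
    print(n,[(np.round(d['uv'],1),round(d['confidence'],2)) for d in L[:2]],[proj(jig([lk(q)],*s),p)[0].round(1) for q in (1.9,1.95,2.0)])
E
```

```text
17.7 [ 0.5385 -0.0776  0.4251] az err deg -0.02
2.0 [-0.0861  0.     -0.0715] [ 0.6232 -0.0945  0.4963]
1.98 [-0.0825  0.     -0.0711] [ 0.6197 -0.0938  0.496 ]
scene [(array([273.3, 144.1]), 0.7)] [array([266.2, 137.7]), array([268.9, 138.6]), array([271.7, 139.8])]
side [(array([231.8, 112.3]), 0.71)] [array([238.9, 116.7]), array([235.4, 115.7]), array([231.9, 114.9])]
```

```bash
python3 -m handwheel '[{"offset":[0,0,-0.06],"spin":0,"grip":1},{"offset":[0,0,-0.11],"spin":0,"grip":1},{"offset":[-0.03,0,-0.12],"spin":0,"grip":1},{"offset":[-0.065,0,-0.12],"spin":0,"grip":1},{"offset":[-0.085,0,-0.12],"spin":0,"grip":1},{"offset":[-0.085,0,-0.1],"spin":0,"grip":1},{"offset":[-0.085,0,-0.075],"spin":0,"grip":1},{"offset":[-0.085,0,-0.073],"spin":0,"grip":1}]'; python3 look.py n side scene
python3 - <<'E'
import cv2
a=cv2.imread('pics/n_side.png')[40:200,180:320]; b=cv2.imread('pics/n_scene.png')[60:220,200:340]
cv2.imwrite('pics/nc.png',cv2.resize(cv2.hconcat([a,b]),None,fx=2.8,fy=2.8,interpolation=2))
E
```

```text
time_s: 18.9
eef_pos: [0.6222, -0.0944, 0.4966]
eef_rot: [-0.003, 0.098, 0.995, 0.001]
wrist_force: [0.1, -0.2, -0.5]
opening: 1.001
t 18.95 pos [ 0.6224 -0.0944  0.4981] tx [-0.981  0.196  0.003] ty [0.196 0.981 0.   ] tz [-0.003  0.001 -1.   ] F [-0.3  0.2  0.1] op 0.998
```

View pics/nc.png

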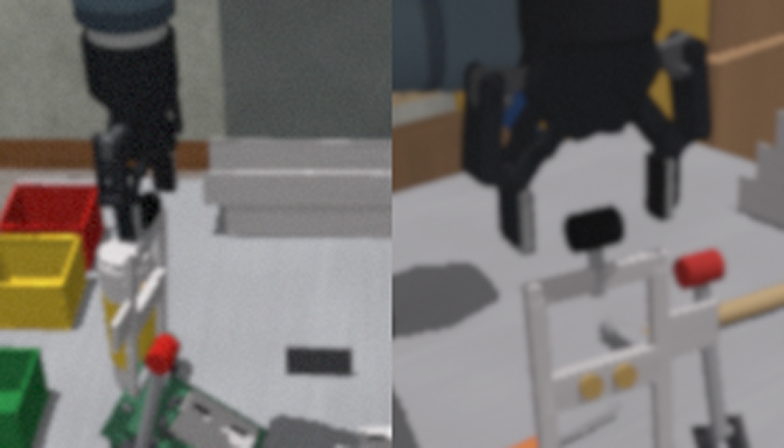

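```bash
python3 -m handwheel '[{"offset":[0,0,0.005],"spin":0,"grip":0.4},{"offset":[0,0,0.005],"spin":0,"grip":0},{"offset":[0,0,0.005],"spin":0,"grip":0},{"offset":[0,0,0.005],"spin":0,"grip":0},{"offset":[0,0,0.005],"spin":0,"grip":0}]'; python3 arc.py l 2.0 1.9 1.8 1.7 1.6 1.5 1.4 1.3 1.2 1.1 1.0 .9 .8 .7 .6 .5 .4 .3 .2 .1 0
```

```text
time_s: 19.62
eef_pos: [0.6224, -0.0945, 0.4954]
eef_rot: [0.0, 0.098, 0.995, -0.0]
wrist_force: [-1.8, -1.5, 3.2]
opening: 0.342
19.625 [ 0.6224 -0.0945  0.4954] az err deg -0.01
2.0 [-0.0008  0.0001 -0.0009] [ 0.6232 -0.0945  0.4963]
1.9 [0.0171 0.0001 0.0017] [ 0.6057 -0.0911  0.4938]
1.8 [0.0345 0.0001 0.006 ] [ 0.5886 -0.0876  0.4894]
1.7 [0.0515 0.0001 0.0121] [ 0.572  -0.0843  0.4833]
1.6 [0.0677 0.0001 0.0198] [ 0.556  -0.0811  0.4756]
1.5 [0.0831 0.0001 0.0291] [ 0.541  -0.0781  0.4663]
1.4 [0.0975 0.0001 0.0399] [ 0.5268 -0.0753  0.4555]
1.3 [1.107e-01 1.000e-04 5.210e-02] [ 0.5139 -0.0727  0.4433]
1.2 [1.227e-01 1.000e-04 6.550e-02] [ 0.5022 -0.0704  0.4298]
1.1 [1.333e-01 1.000e-04 8.010e-02] [ 0.4918 -0.0683  0.4152]
1.0 [1.423e-01 1.000e-04 9.560e-02] [ 0.4829 -0.0666  0.3997]
0.9 [1.498e-01 1.000e-04 1.120e-01] [ 0.4756 -0.0651  0.3833]
0.8 [1.556e-01 1.000e-04 1.290e-01] [ 0.47   -0.064   0.3663]
0.7 [1.596e-01 1.000e-04 1.466e-01] [ 0.466  -0.0632  0.3487]
0.6 [1.619e-01 1.000e-04 1.644e-01] [ 0.4638 -0.0627  0.3309]
0.5 [0.1624 0.0002 0.1824] [ 0.4633 -0.0626  0.3129]
0.4 [1.611e-01 2.000e-04 2.003e-01] [ 0.4646 -0.0629  0.2949]
0.3 [1.580e-01 2.000e-04 2.181e-01] [ 0.4677 -0.0635  0.2772]
0.2 [1.532e-01 2.000e-04 2.354e-01] [ 0.4725 -0.0645  0.2599]
0.1 [1.466e-01 2.000e-04 2.521e-01] [ 0.4789 -0.0657  0.2432]
0.0 [1.384e-01 2.000e-04 2.682e-01] [ 0.4869 -0.0674  0.2271]
```

```bash
python3 -m handwheel '[{"offset":[0.017,0,0.0022],"spin":0,"grip":0},{"offset":[0.0345,0,0.006],"spin":0,"grip":0},{"offset":[0.0515,0,0.012],"spin":0,"grip":0},{"offset":[0.0677,0,0.02],"spin":0,"grip":0},{"offset":[0.083,0,0.029],"spin":0,"grip":0},{"offset":[0.0975,0,0.04],"spin":0,"grip":0},{"offset":[0.111,0,0.052],"spin":0,"grip":0},{"offset":[0.1227,0,0.0655],"spin":0,"grip":0},{"offset":[0.133,0,0.08],"spin":0,"grip":0},{"offset":[0.1423,0,0.0956],"spin":0,"grip":0}]'; python3 look.py o side scene;  python3 arc.py l 1.0 .9 .8 .7 .6 .5 .4 .3 .2 .1 0 -.02
```

```text
time_s: 20.88
eef_pos: [0.4828, -0.067, 0.4004]
eef_rot: [0.002, 0.099, 0.995, -0.001]
wrist_force: [-1.2, -4.0, 5.9]
opening: 0.341
t 20.93 pos [ 0.4819 -0.0668  0.3979] tx [-0.981  0.196 -0.001] ty [ 0.196  0.981 -0.002] tz [ 0.    -0.002 -1.   ] F [-0.7 -4.2  2.3] op 0.341
20.975 [ 0.4822 -0.0669  0.3984] az err deg -0.03
1.0 [-0.0007  0.0005 -0.0013] [ 0.4829 -0.0666  0.3997]
0.9 [0.0068 0.0005 0.0151] [ 0.4756 -0.0651  0.3833]
0.8 [0.0126 0.0006 0.0321] [ 0.47   -0.064   0.3663]
0.7 [0.0166 0.0006 0.0497] [ 0.466  -0.0632  0.3487]
0.6 [0.0189 0.0006 0.0675] [ 0.4638 -0.0627  0.3309]
0.5 [0.0194 0.0007 0.0855] [ 0.4633 -0.0626  0.3129]
0.4 [0.018  0.0007 0.1035] [ 0.4646 -0.0629  0.2949]
0.3 [0.0149 0.0007 0.1212] [ 0.4677 -0.0635  0.2772]
0.2 [0.0101 0.0008 0.1385] [ 0.4725 -0.0645  0.2599]
0.1 [0.0035 0.0008 0.1553] [ 0.4789 -0.0657  0.2432]
0.0 [-0.0047  0.0008  0.1713] [ 0.4869 -0.0674  0.2271]
-0.02 [-0.0065  0.0008  0.1744] [ 0.4887 -0.0677  0.224 ]
```

Run:
```python
import cv2
a=cv2.imread('pics/o_side.png')[80:260,180:340]; b=cv2.imread('pics/o_scene.png')[80:260,180:340]
cv2.imwrite('pics/oc.png',cv2.resize(cv2.hconcat([a,b]),None,fx=2.5,fy=2.5,interpolation=2))
```

View pics/oc.png

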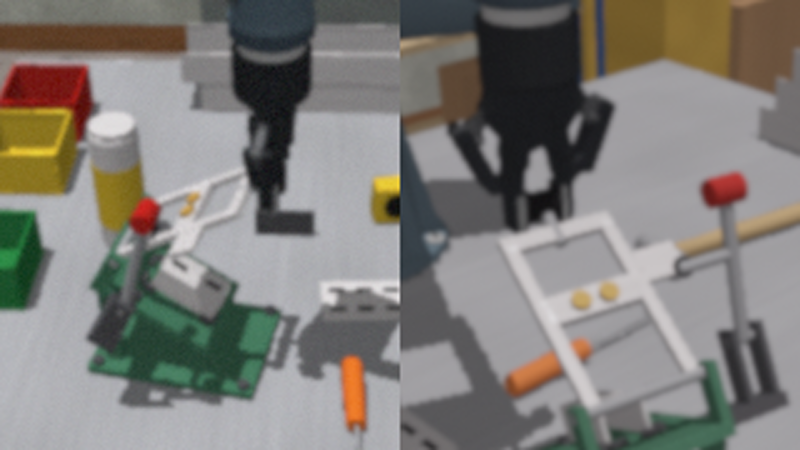

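```bash
python3 -m handwheel '[{"offset":[0.007,0,0.0155],"spin":0,"grip":0},{"offset":[0.0126,0,0.032],"spin":0,"grip":0},{"offset":[0.0166,0,0.0497],"spin":0,"grip":0},{"offset":[0.0189,0,0.0675],"spin":0,"grip":0},{"offset":[0.0194,0,0.0855],"spin":0,"grip":0},{"offset":[0.018,0,0.1035],"spin":0,"grip":0},{"offset":[0.0149,0,0.121],"spin":0,"grip":0},{"offset":[0.0101,0,0.1385],"spin":0,"grip":0},{"offset":[0.0035,0,0.155],"spin":0,"grip":0},{"offset":[-0.002,0,0.166],"spin":0,"grip":0},{"offset":[-0.0047,0,0.171],"spin":0,"grip":0},{"offset":[-0.0047,0,0.172],"spin":0,"grip":0}]'; python3 look.py p side scene
```

```text
time_s: 22.48
eef_pos: [0.4876, -0.068, 0.2268]
eef_rot: [-0.0, 0.098, 0.995, -0.001]
wrist_force: [-3.4, -4.4, 1.9]
opening: 0.341
t 22.52 pos [ 0.4875 -0.068   0.2268] tx [-0.981  0.196  0.   ] ty [ 0.196  0.981 -0.001] tz [-0.    -0.001 -1.   ] F [-2.4 -4.7 -1.8] op 0.342
```

```bash
python3 - <<'E'
import cv2
a=cv2.imread('pics/p_side.png')[100:280,180:340]; b=cv2.imread('pics/p_scene.png')[120:300,180:340]
cv2.imwrite('pics/pc.png',cv2.resize(cv2.hconcat([a,b]),None,fx=2.5,fy=2.5,interpolation=2))
E
python3 arc.py l 0 -.02
```

```text
22.575 [ 0.4875 -0.068   0.2268] az err deg 0.01
0.0 [ 0.0007  0.0006 -0.0003] [ 0.4869 -0.0674  0.2271]
-0.02 [-0.0011  0.0006  0.0028] [ 0.4887 -0.0677  0.224 ]
```

View pics/pc.png

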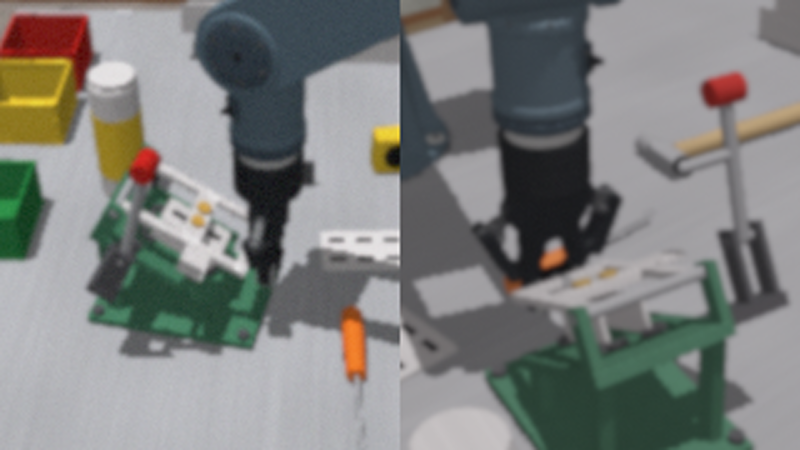

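```bash
python3 -m handwheel '[{"offset":[-0.001,0,0.002],"spin":0,"grip":0},{"offset":[-0.002,0,0.004],"spin":0,"grip":0},{"offset":[-0.002,0,0.004],"spin":0,"grip":0}]'
```

```text
time_s: 22.95
eef_pos: [0.4896, -0.0684, 0.2231]
eef_rot: [0.0, 0.098, 0.995, -0.001]
wrist_force: [-2.1, -4.7, 0.4]
opening: 0.342
```

```bash
python3 -m handwheel '[{"offset":[-0.001,0,0.002],"spin":0,"grip":0},{"offset":[-0.002,0,0.004],"spin":0,"grip":0},{"offset":[-0.002,0,0.004],"spin":0,"grip":0}]'
cat > leafov.py <<'E'
import sys
from h import *
s=np.load('jigw.npy'); ims=[]
for n,(x,y) in (('side',(180,120)),('scene',(190,170))):
    p=cams.camera(n); f=5
    im=cv2.cvtColor(p['color'],cv2.COLOR_RGB2BGR)[y:y+120,x:x+80*2]; im=cv2.resize(im,None,fx=f,fy=f,interpolation=2)
    for q,col in ((0,(0,0,255)),(.1,(255,0,255))):
        # leaf plate outline: from hinge out to ~150 mm, centre plane +-4mm
        for h in (.004,):
            P=[]
            for r,w in ((.0,-.048),(.15,-.048),(.15,.048),(.0,.048)):
                P.append([.085-r*np.cos(q)+h*np.sin(q),w,.04+r*np.sin(q)+h*np.cos(q)])
            uv=(proj(jig(np.array(P),*s),p)-[x,y])*f; cv2.polylines(im,[uv.astype(int)],True,col,1)
        uv=(proj(jig([lk(q)],*s),p)-[x,y])*f; cv2.circle(im,tuple(uv[0].astype(int)),6,col,1)
    cv2.imwrite('pics/%s_%s.png'%(sys.argv[1],n),im)
E
python3 leafov.py q
```

```text
time_s: 23.32
eef_pos: [0.4915, -0.0688, 0.22]
eef_rot: [-0.0, 0.098, 0.995, -0.001]
wrist_force: [-7.4, -3.1, 12.1]
opening: 0.341
```

View pics/q_side.png

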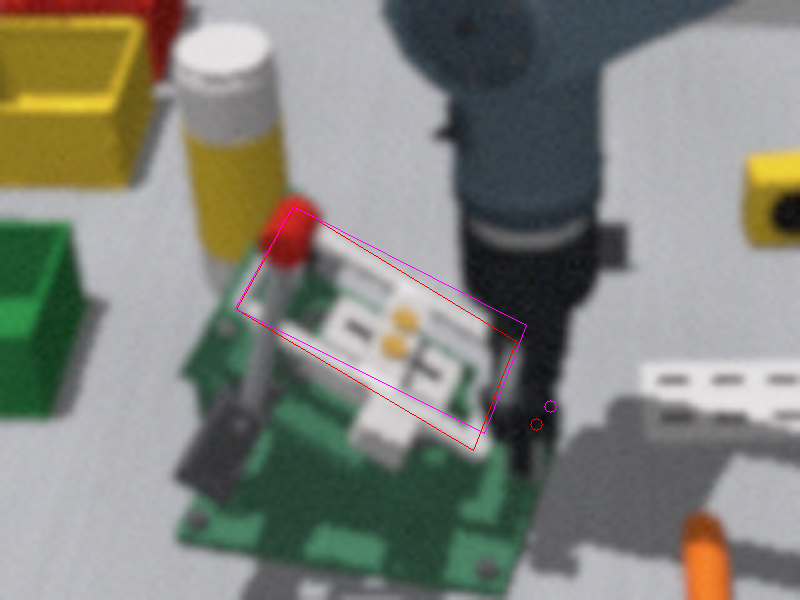

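View pics/q_scene.png

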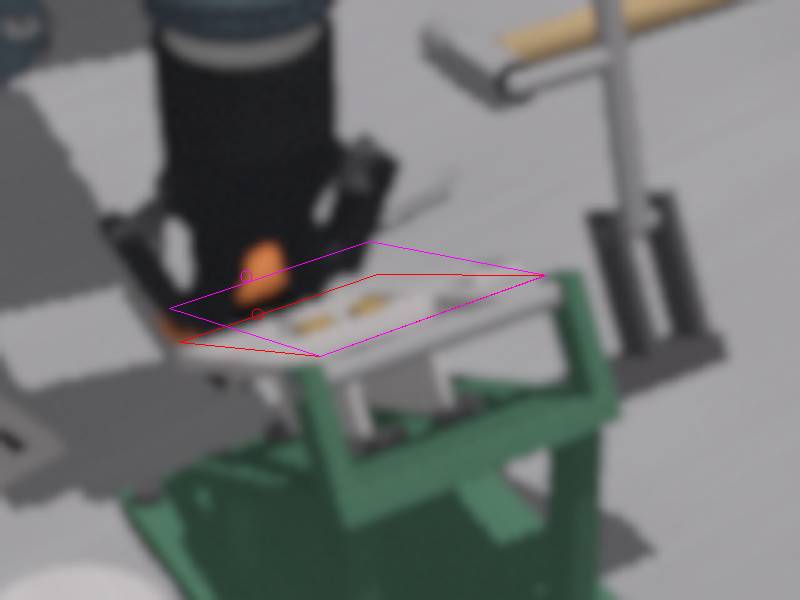

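```bash
python3 -m handwheel '[{"offset":[0,0,-0.001],"spin":0,"grip":0.6},{"offset":[0,0,-0.001],"spin":0,"grip":1},{"offset":[0,0,-0.001],"spin":0,"grip":1},{"offset":[0.005,0,-0.02],"spin":0,"grip":1},{"offset":[0.01,0,-0.06],"spin":0,"grip":1},{"offset":[0.01,0,-0.11],"spin":0,"grip":1},{"offset":[0.01,0,-0.17],"spin":0,"grip":1},{"offset":[0.01,0,-0.22],"spin":0,"grip":1},{"offset":[0.01,0,-0.24],"spin":0,"grip":1}]'; python3 leafov.py r; python3 arc.py c 1.8
python3 - <<'E'
from h import *
s=np.load('jigw.npy')
for n in ('scene','side','wrist'):
    o=ctrl.get_obs(); p=cams.camera(n)
    for t,f,qs in (('clamp_knob',ck,(1.7,1.8,1.9)),('leaf_knob',lk,(0,.05,.1))):
        L=landmark_of(p,t); print(n,t,[(np.round(d['uv'],1),round(d['confidence'],2)) for d in L[:2]],[proj(jig([f(q)],*s),p,o)[0].round(1) for q in qs])
E
```

```text
time_s: 24.55
eef_pos: [0.482, -0.0663, 0.4628]
eef_rot: [0.003, 0.098, 0.995, -0.001]
wrist_force: [1.3, 0.6, -0.8]
opening: 1.0
24.65 [ 0.4821 -0.0663  0.4619] az err deg 0.0
1.8 [-0.0948  0.11    0.0367] [0.5968 0.0229 0.4256]
scene clamp_knob [(array([309.4, 160.2]), 0.85)] [array([305.3, 153.9]), array([308.7, 154. ]), array([312.3, 154.8])]
scene leaf_knob [(array([241. , 234.8]), 0.61)] [array([241.5, 232.9]), array([240.4, 229.1]), array([239.4, 225.2])]
side clamp_knob [(array([357. , 362.9]), 0.46)] [array([243.4, 169. ]), array([238.8, 167. ]), array([234. , 165.3])]
side leaf_knob [(array([290.3, 202.3]), 0.75)] [array([287.4, 205. ]), array([288.8, 203.2]), array([290.1, 201.2])]
wrist clamp_knob [(array([416.1, 376. ]), 0.61)] [array([422. , 358.1]), array([420. , 372.1]), array([417.3, 384.7])]
wrist leaf_knob [(array([272.4, 185.2]), 0.75)] [array([273.6, 186. ]), array([273.6, 184. ]), array([273.6, 182.3])]
```

View pics/r_side.png

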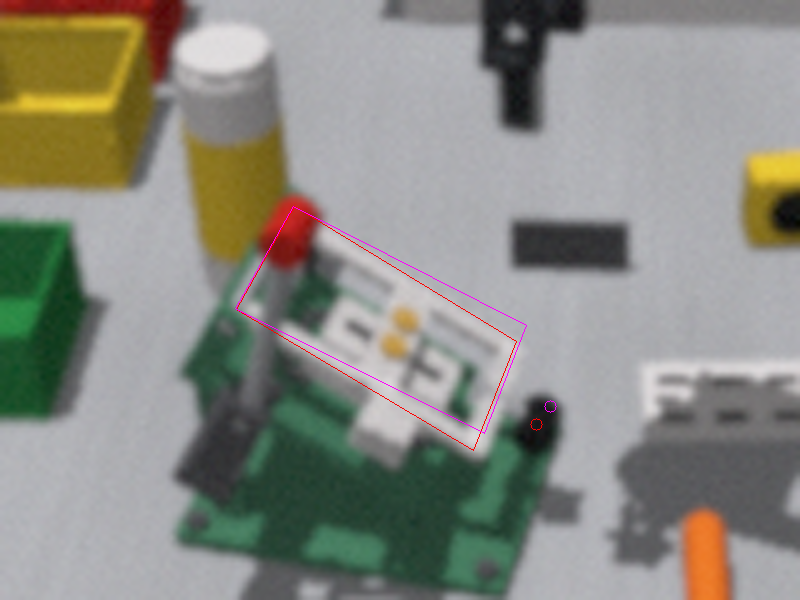

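```bash
python3 -m handwheel '[{"offset":[-0.03,0.04,0],"spin":0,"grip":1},{"offset":[-0.065,0.075,0],"spin":0,"grip":1},{"offset":[-0.097,0.11,0],"spin":0,"grip":1},{"offset":[-0.097,0.11,0.005],"spin":0,"grip":1},{"offset":[-0.097,0.11,0.03],"spin":0,"grip":1},{"offset":[-0.097,0.11,0.039],"spin":0,"grip":1},{"offset":[-0.097,0.11,0.04],"spin":0,"grip":1}]'; python3 look.py s side scene; python3 arc.py c 1.82
python3 - <<'E'
import cv2
a=cv2.imread('pics/s_side.png')[60:220,180:320]; b=cv2.imread('pics/s_scene.png')[80:240,240:380]
cv2.imwrite('pics/sc.png',cv2.resize(cv2.hconcat([a,b]),None,fx=2.8,fy=2.8,interpolation=2))
E
```

```text
time_s: 25.98
eef_pos: [0.5978, 0.0222, 0.4184]
eef_rot: [-0.001, 0.099, 0.995, -0.0]
wrist_force: [1.6, -1.1, 0.8]
opening: 0.999
t 26.02 pos [0.5981 0.0222 0.4192] tx [-0.981  0.197  0.   ] ty [ 0.197  0.981 -0.   ] tz [-0. -0. -1.] F [ 1.  -0.   0.3] op 1.002
26.075 [0.5983 0.0222 0.4198] az err deg -0.04
1.82 [-0.0008  0.0004 -0.0065] [0.5991 0.0224 0.4263]
```

View pics/sc.png

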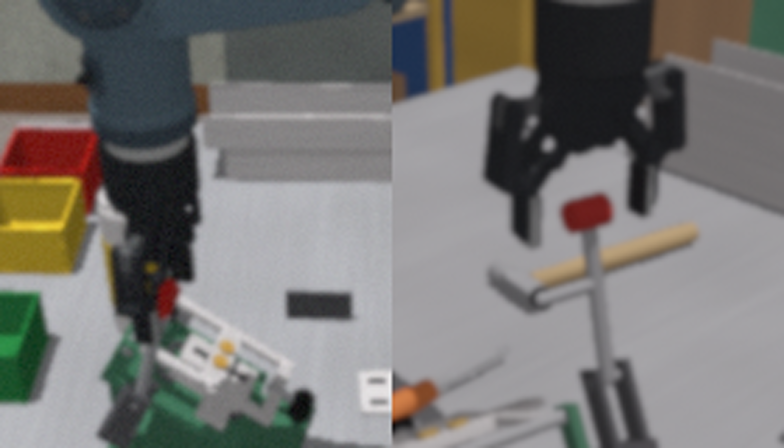

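```bash
python3 -m handwheel '[{"offset":[0.002,0,0],"spin":0,"grip":0.4},{"offset":[0.002,0,0],"spin":0,"grip":0},{"offset":[0.002,0,0],"spin":0,"grip":0},{"offset":[0.002,0,0],"spin":0,"grip":0},{"offset":[0.002,0,0],"spin":0,"grip":0}]'; python3 arc.py c 1.82 1.8 1.65 1.5 1.35 1.2 1.05 .9 .75 .6 .45 .3 .15 0 -.05
```

```text
time_s: 26.7
eef_pos: [0.5963, 0.0227, 0.4197]
eef_rot: [0.0, 0.098, 0.995, -0.0]
wrist_force: [-3.4, -2.6, 4.7]
opening: 0.345
26.7 [0.5963 0.0227 0.4197] az err deg -0.01
1.82 [-0.0027  0.0002 -0.0067] [0.5991 0.0224 0.4263]
1.8 [-0.0004  0.0002 -0.006 ] [0.5968 0.0229 0.4256]
1.65 [0.0163 0.0002 0.0005] [0.5804 0.0262 0.4191]
1.5 [0.032  0.0002 0.0094] [0.5651 0.0292 0.4102]
1.35 [0.0461 0.0003 0.0206] [0.5512 0.032  0.3991]
1.2 [0.0584 0.0003 0.0337] [0.5392 0.0344 0.3859]
1.05 [0.0685 0.0003 0.0485] [0.5292 0.0364 0.3711]
0.9 [0.0764 0.0003 0.0647] [0.5215 0.0379 0.3549]
0.75 [0.0817 0.0003 0.0819] [0.5163 0.039  0.3377]
0.6 [0.0845 0.0003 0.0997] [0.5136 0.0395 0.32  ]
0.45 [0.0845 0.0003 0.1176] [0.5136 0.0395 0.302 ]
0.3 [0.0818 0.0003 0.1354] [0.5162 0.039  0.2842]
0.15 [0.0766 0.0003 0.1526] [0.5214 0.0379 0.267 ]
0.0 [0.0688 0.0004 0.1688] [0.529  0.0364 0.2508]
-0.05 [0.0656 0.0004 0.1739] [0.5321 0.0358 0.2457]
```

```bash
python3 -m handwheel '[{"offset":[0.009,0,0.003],"spin":0,"grip":0},{"offset":[0.018,0,0.0068],"spin":0,"grip":0},{"offset":[0.0335,0,0.0157],"spin":0,"grip":0},{"offset":[0.0476,0,0.0269],"spin":0,"grip":0},{"offset":[0.06,0,0.04],"spin":0,"grip":0},{"offset":[0.07,0,0.0548],"spin":0,"grip":0},{"offset":[0.078,0,0.071],"spin":0,"grip":0},{"offset":[0.083,0,0.088],"spin":0,"grip":0}]'; python3 look.py u side scene; python3 arc.py c .75 .6 .45 .3 .15 0 -.05;  python3 - <<'E'
import cv2
a=cv2.imread('pics/u_side.png')[80:260,180:340]; b=cv2.imread('pics/u_scene.png')[100:280,200:360]
cv2.imwrite('pics/uc.png',cv2.resize(cv2.hconcat([a,b]),None,fx=2.5,fy=2.5,interpolation=2))
E
```

```text
time_s: 27.7
eef_pos: [0.5156, 0.0386, 0.3323]
eef_rot: [0.003, 0.098, 0.995, -0.001]
wrist_force: [2.9, -6.3, 5.6]
opening: 0.341
t 27.75 pos [0.5151 0.0387 0.3301] tx [-0.981  0.196 -0.005] ty [ 0.196  0.981 -0.001] tz [ 0.005 -0.002 -1.   ] F [ 4.6 -5.3  0.6] op 0.345
27.8 [0.5153 0.0386 0.3307] az err deg -0.02
0.75 [-0.0009  0.0005 -0.007 ] [0.5163 0.039  0.3377]
0.6 [0.0019 0.0005 0.0107] [0.5136 0.0395 0.32  ]
0.45 [0.002  0.0006 0.0287] [0.5136 0.0395 0.302 ]
0.3 [-0.0006  0.0006  0.0465] [0.5162 0.039  0.2842]
0.15 [-0.0058  0.0006  0.0637] [0.5214 0.0379 0.267 ]
0.0 [-0.0135  0.0006  0.08  ] [0.529  0.0364 0.2508]
-0.05 [-0.0166  0.0006  0.0851] [0.5321 0.0358 0.2457]
```

View pics/uc.png

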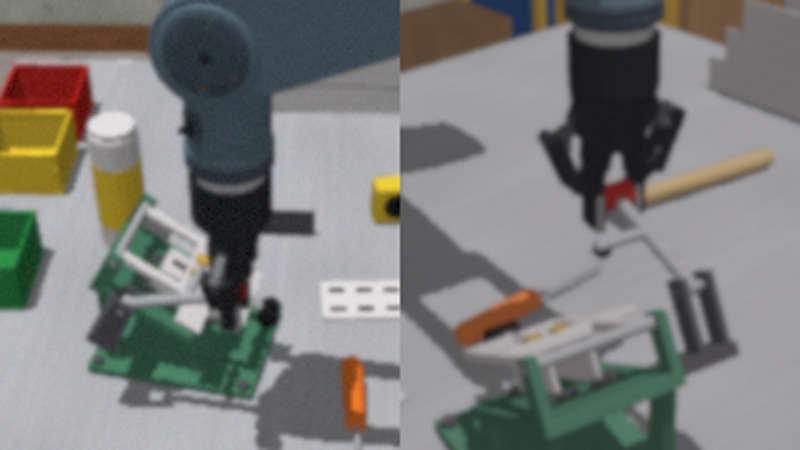

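```bash
python3 -m handwheel '[{"offset":[0.0025,0,0.009],"spin":0,"grip":0},{"offset":[0.003,0,0.018],"spin":0,"grip":0},{"offset":[0.003,0,0.036],"spin":0,"grip":0},{"offset":[0.0003,0,0.0535],"spin":0,"grip":0},{"offset":[-0.005,0,0.07],"spin":0,"grip":0},{"offset":[-0.009,0,0.079],"spin":0,"grip":0},{"offset":[-0.0125,0,0.086],"spin":0,"grip":0},{"offset":[-0.0125,0,0.086],"spin":0,"grip":0}]'; python3 arc.py c 0 -.05
```

```text
time_s: 28.8
eef_pos: [0.5283, 0.036, 0.2456]
eef_rot: [0.002, 0.098, 0.995, -0.001]
wrist_force: [2.9, -6.3, 3.1]
opening: 0.343
28.8 [0.5283 0.036  0.2456] az err deg -0.01
0.0 [-0.0007  0.0005 -0.0052] [0.529  0.0364 0.2508]
-0.05 [-0.0038  0.0005 -0.    ] [0.5321 0.0358 0.2457]
```

```bash
python3 -m handwheel '[{"offset":[-0.001,0,0.003],"spin":0,"grip":0},{"offset":[-0.002,0,0.005],"spin":0,"grip":0},{"offset":[-0.002,0,0.005],"spin":0,"grip":0}]'
```

```text
time_s: 29.18
eef_pos: [0.5305, 0.0356, 0.2414]
eef_rot: [0.003, 0.098, 0.995, -0.001]
wrist_force: [2.7, -5.3, 5.2]
opening: 0.341
```

```bash
python3 -m handwheel '[{"offset":[-0.001,0,0.002],"spin":0,"grip":0},{"offset":[-0.002,0,0.004],"spin":0,"grip":0},{"offset":[-0.002,0,0.004],"spin":0,"grip":0}]'; python3 look.py v side scene
python3 - <<'E'
import cv2
a=cv2.imread('pics/v_side.png')[100:280,180:340]; b=cv2.imread('pics/v_scene.png')[120:300,200:360]
cv2.imwrite('pics/vc.png',cv2.resize(cv2.hconcat([a,b]),None,fx=2.5,fy=2.5,interpolation=2))
E
```

```text
time_s: 29.55
eef_pos: [0.5327, 0.0352, 0.2378]
eef_rot: [0.003, 0.099, 0.995, -0.001]
wrist_force: [2.8, -5.1, 6.4]
opening: 0.343
t 29.6 pos [0.5327 0.0352 0.2378] tx [-0.981  0.196 -0.006] ty [ 0.196  0.981 -0.001] tz [ 0.006 -0.002 -1.   ] F [ 1.7 -5.4  7.1] op 0.341
```

View pics/vc.png

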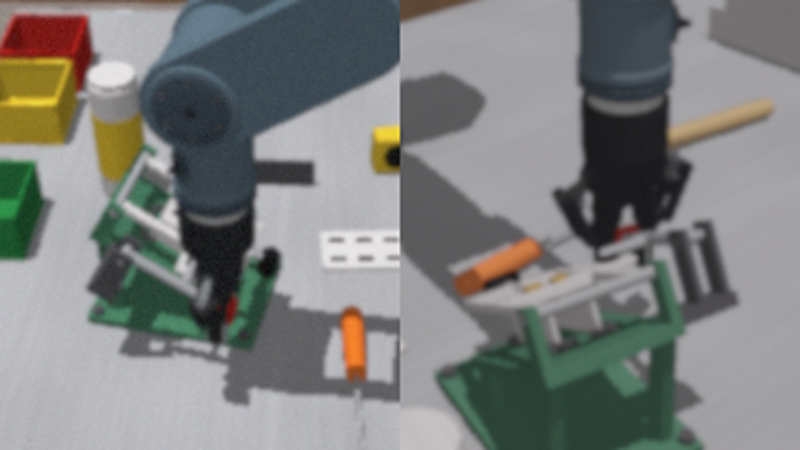

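```bash
cat > clampov.py <<'E'
import sys
from h import *
s=np.load('jigw.npy')
for n,(x,y) in (('side',(190,150)),('scene',(220,150))):
    p=cams.camera(n); f=6
    im=cv2.cvtColor(p['color'],cv2.COLOR_RGB2BGR)[y:y+100,x:x+130]; im=cv2.resize(im,None,fx=f,fy=f,interpolation=2)
    for q,col in ((0,(0,255,255)),(.1,(255,0,255)),(.2,(255,255,0))):
        uv=(proj(jig([[.055,.11,.05],ck(q)],*s),p)-[x,y])*f; cv2.polylines(im,[uv.astype(int)],False,col,1); cv2.circle(im,tuple(uv[1].astype(int)),7,col,1)
    print(n,[(np.round(d['uv'],1),round(d['confidence'],2)) for d in landmark_of(p,'clamp_knob')[:2]],[proj(jig([ck(q)],*s),p)[0].round(1) for q in (0,.1,.2)])
    cv2.imwrite('pics/%s_%s.png'%(sys.argv[1],n),im)
print(ctrl.get_obs()['time_s'])
E
python3 clampov.py w
```

```text
side [(array([269.7, 223. ]), 0.6)] [array([269.6, 224.3]), array([271.4, 221.7]), array([272.9, 218.9])]
scene [(array([287.9, 219.3]), 0.69)] [array([288.5, 214.1]), array([287.2, 209.1]), array([286.2, 204. ])]
29.85
```

View pics/w_side.png

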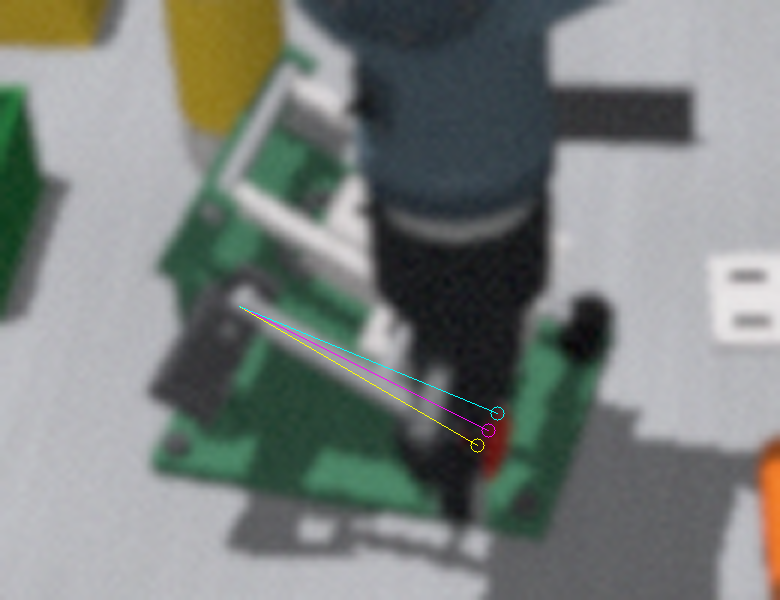

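View pics/w_scene.png

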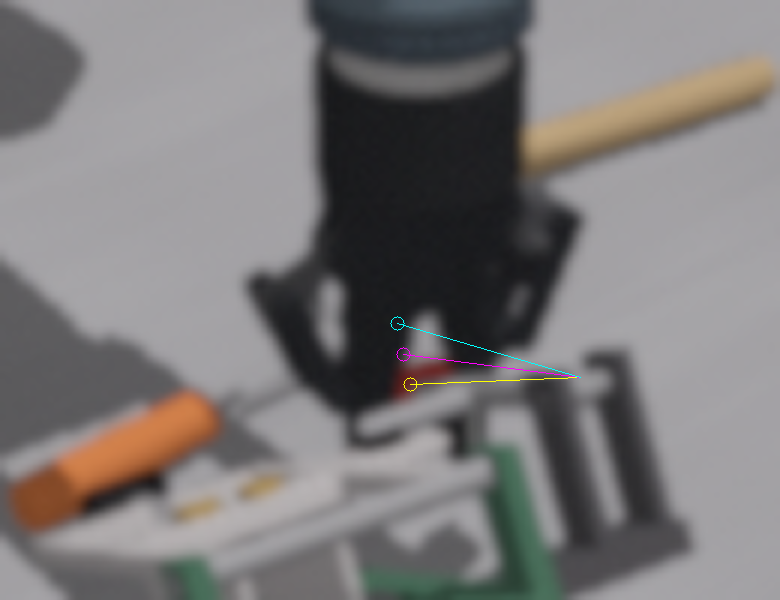

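```bash
python3 -m handwheel '[{"offset":[-0.001,0,0.002],"spin":0,"grip":0},{"offset":[-0.002,0,0.004],"spin":0,"grip":0},{"offset":[-0.002,0,0.004],"spin":0,"grip":0}]'
```

```text
time_s: 30.22
eef_pos: [0.5338, 0.0351, 0.237]
eef_rot: [0.001, 0.098, 0.995, -0.001]
wrist_force: [-19.6, -4.1, 44.7]
opening: 0.349
```

```bash
python3 -m handwheel '[{"offset":[0.001,0,-0.003],"spin":0,"grip":0.3},{"offset":[0.001,0,-0.003],"spin":0,"grip":0.7},{"offset":[0.001,0,-0.003],"spin":0,"grip":1},{"offset":[0.001,0,-0.003],"spin":0,"grip":1},{"offset":[0.003,0,-0.03],"spin":0,"grip":1},{"offset":[0.01,0,-0.08],"spin":0,"grip":1},{"offset":[0.02,0,-0.14],"spin":0,"grip":1},{"offset":[0.04,0.03,-0.2],"spin":0,"grip":1},{"offset":[0.06,0.06,-0.25],"spin":0,"grip":1},{"offset":[0.06,0.06,-0.26],"spin":0,"grip":1},{"offset":[0.06,0.06,-0.26],"spin":0,"grip":1}]'; python3 clampov.py x; python3 leafov.py y; python3 look.py z scene side wrist
```

```text
time_s: 31.6
eef_pos: [0.4861, 0.1064, 0.4924]
eef_rot: [0.001, 0.098, 0.995, -0.0]
wrist_force: [1.1, 0.1, -0.5]
opening: 1.001
side [] [array([269.6, 224.3]), array([271.4, 221.7]), array([272.9, 218.9])]
scene [(array([288.5, 213.7]), 0.61), (array([279.1, 235.3]), 0.37)] [array([288.5, 214.1]), array([287.2, 209.1]), array([286.2, 204. ])]
31.8
t 32.0 pos [0.4862 0.1058 0.491 ] tx [-0.98   0.197  0.002] ty [ 0.197  0.98  -0.   ] tz [-0.002  0.    -1.   ] F [-0.5 -0.6  0.7] op 1.002
```

View pics/x_side.png

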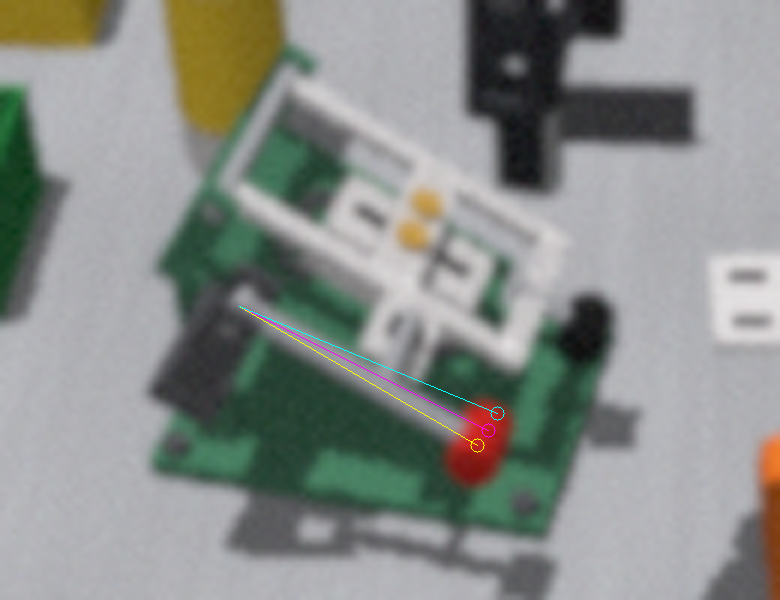

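View pics/x_scene.png

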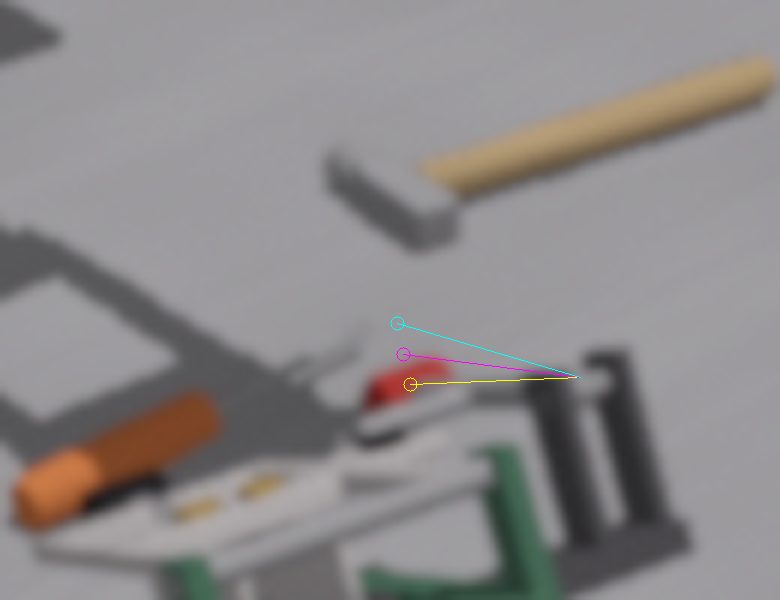

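View pics/z_wrist.png

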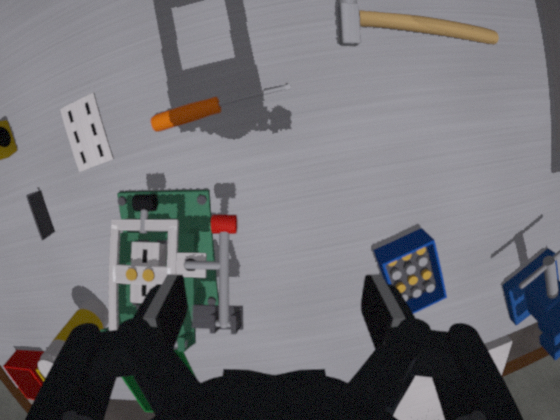

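View pics/z_scene.png

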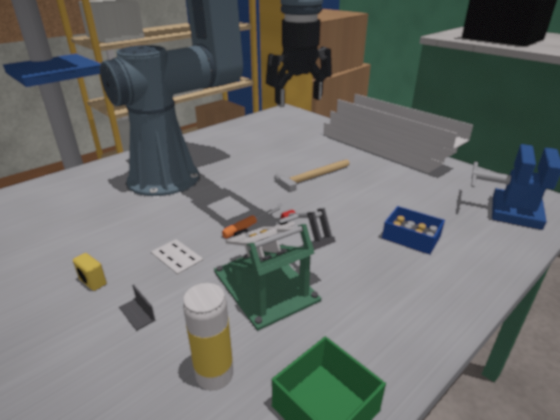

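Run:
```python
from h import *
s=np.load('jigw.npy')
o=ctrl.get_obs(); p=cams.camera('wrist')
for t,f,qs in (('clamp_knob',ck,(0,.1)),('leaf_knob',lk,(0,.1))):
    L=landmark_of(p,t); print(t,[(np.round(d['uv'],1),round(d['confidence'],2)) for d in L[:2]],[proj(jig([f(q)],*s),p,o)[0].round(1) for q in qs])
g=p['color'].astype(int); m=(g[...,0]>120)&(g[...,1]<60)&(g[...,2]<60); ys,xs=np.nonzero(m[180:270,190:260]); print('red centroid',xs.mean()+190,ys.mean()+180,len(xs))
p=cams.camera('side'); g=p['color'].astype(int); m=(g[...,0]>110)&(g[...,1]<60)&(g[...,2]<60); ys,xs=np.nonzero(m[200:250,250:290]); print('side red',xs.mean()+250,ys.mean()+200,len(xs),[proj(jig([ck(q)],*s),p)[0].round(1) for q in (-.05,0,.05,.1)])
```

```text
clamp_knob [(array([222.2, 221.7]), 0.85)] [array([224.8, 223.6]), array([223.3, 222.5])]
leaf_knob [(array([143.8, 199.4]), 0.66)] [array([145.6, 201.9]), array([140.3, 199.5])]
red centroid 222.99457994579944 224.22493224932248 369
side red 269.69662921348316 223.19101123595505 89 [array([268.5, 225.5]), array([269.6, 224.3]), array([270.6, 223. ]), array([271.4, 221.7])]
```

View pics/y_side.png

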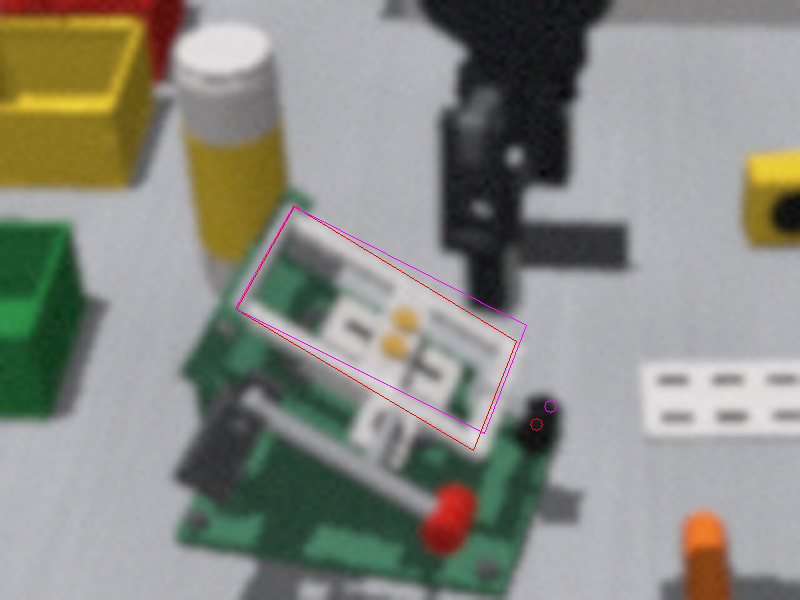

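Run:
```python
from h import *
o=ctrl.get_obs(); print(o['time_s'],o['wrist_force'].round(1)); print(ctrl.hand_in())
```

```text
32.25 [ 0.1  0.7 -0.1]
the job is handed in; nothing more can be done
None
```

I carried out all three steps in order and handed the job in at 32 s of the 67 s allowed. No verdict is reported, so the result rests on my own checks.

- **Leaf moved first:** The moves cannot tilt the tool, so I first pushed the leaf back to about its 2.0 rad stop to make room for an upright gripper.
- **Channel:** I gripped it near the end that becomes the low end. I touched its uphill edge down in the nest and let it pivot flat between the pads. The wrist picture after release showed it flat and about 3 mm down-slope of the middle, against the lower stops (7 mm allowed).
- **Leaf:** I led it round by the knob until a hard stop at about 14 N, with the clamp still at about 1.8 rad. The side picture fits 0 rad.
- **Clamp:** I led the lever down to a hard stop at about 49 N wrist force. The last pictures put it at 0 to 0.04 rad (0.08 allowed).

**Checks that disagreed:**
- The network's knob positions varied by a few pixels between cameras. For the leaf, read directly, they gave anywhere from 0 to 0.1 rad (0.05 allowed).
- For the leaf I trusted the hard stop and the frame outline in the side picture. For the clamp I trusted its hard stop and the knob's position in the pictures.
- Both stops came about 5 mm lower than my fitted model predicted. I put that down to small fit error or slip in the pads.

At hand-in the gripper was clear of everything with no wrist force. The bystanders showed no visible displacement; I judged that by eye and did not measure it.

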